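Free the cover panel and stand it on the sloped rack

ROBOT

A 6-joint arm with a two-finger parallel gripper is mounted at the origin on a cart in front of the work surface, level with it; the furniture and walls round the work are solid. World frame = base frame: x ahead of the robot, y to its left, z up, the work surface at z = 0. Lengths are in m, angles in degrees, forces in N, time in s.
With the tool pointing down it reaches from about 0.375 to 0.9 m from the base axis. Payload 3.1 kg.
Tool frame: the origin (TCP) lies at the very end of the fingers, on their centre line; the grasp point (between the pads) lies 19 mm behind it; z points along the fingers, y is the line along which they close (so a half turn about z gives the same grasp; the last joint's range is limited). The gripper opens to 87 mm and grips with 3 to 60 N. Pads are 19 mm wide; open, the fingers measure 117 mm over their backs; the gripper's body (75 mm by 190 mm) begins 51 mm behind the grasp point.
Start: joints at [-10.227, 30.224, 82.088, -0, 67.689, -10.227], TCP at [0.625, 0, 0.223] pointing down, gripper open.
Joint ranges: [-176.69, 176.69], [-43.24, 126.21], [12.49, 139.97], [-82, 262], [0, 151.66], [-163.58, 163.58]. Speed limits (degrees/s): [159.86, 159.86, 180, 180, 180, 180].

INTERFACE

Orientations are given as a 3x3 rotation matrix whose columns are the frame's x, y, z axes.
In Python, from rig import bot gives the robot as it stands.
- The arm moves only by the tool move_arm, never from a script. Its argument "increments" is a list of rows, each an object with "xyz": the shift along the tool's x, y, z in mm, a list of three; "roll": the turn about the tool's z in rad; "grip": the opening in per cent of the stroke, from 0 (shut) to 100 (fully open). A call has 1 to 5 rows; each row shifts and turns the commanded pose from where the row before left it, along the tool's axes as they then stand; what a row does not reach is not made up. A row lasts 1/12 s, in which the tool goes at most 41.7 mm and 7.16 degrees, less where a joint would pass 70% of its speed; a pose out of reach is approached as far as the arm can. A call is refused whole if a number of a shift passes 41.7 or a number of a turn 0.125, either way. A call with a gripper value outside its range is refused whole. The fingers move at their own pace and stop on an object; the grip force is fixed at half the most. Time passes only in rows, so rows that do not move let the fingers close. It gives the time, the measured TCP pose, the force, the opening and the grip force at its end, in the units of the state.
- bot.read_state(): the state, without advancing time (a new reading comes with each control period).
- bot.capture(name): name is "scene" or "side" or "wrist"; returns (picture, depth): 480x640x3 uint8, red, green, blue; 480x640 float32, m along the optical axis (not along the pixel's ray), 0 where there is no reading.
- bot.camera_model(name): a dict with "intrinsics" (3x3 intrinsics, pixels), "rvec" (rotation vector, rad) and "tvec" (3), from world to camera coordinates, as OpenCV has them; the wrist camera has in their place "tool_from_camera" (4x4, takes a point from camera to tool coordinates, whose origin is the TCP and whose axes are the flange's). Camera axes: x right, y down, z forward; pixel columns grow to the right and rows downward; lengths in m; the calibration is good to about 2 mm. A picture is of the moment at which its call begins: read the wrist's pose just before it. camera_model takes no time and is no camera call.
- bot.hand_in(): hands the job in; it is judged then, once.
Trained networks look in the newest picture that a camera, given by its name, has taken for a name from the list of things; names that differ only in an ending like _2 or _b are one class to them, and where a whole thing is asked for, a point or a joint stands for the part that bears it (a point fixed in the world has none). Each returns a list of dicts, best first, with "conf" (0 to 1); they miss things now and then, are a little off and sometimes report something else, mostly with a low value. They report only what shows in the picture. A call takes as long as a camera call.
- bot.spot_in(label, camera): "at" ([x, y, z] in m, in the coordinates of the camera as it stood for that picture, good to about 4 mm: the middle of the surface that is visible of it).
- bot.trace(label, camera): "mask" (480x640 bool, what is visible of it).
The state is a dict: "time_s": time; "joint_positions": joint angles; "qvel": joint speeds; "tau": joint torques, N m; "position": TCP position; "tcp_rot": TCP orientation; "force": force on the tool from outside, world axes, zero at the start; "moment": the same for the moment, N m; "opening": opening from 0.0 (shut) to 1.0 (fully open); "grasp_force": force on a finger pad.
Only numpy, scipy, OpenCV 4.12 (cv2) and the standard library are available. Lean on these libraries where they do the work, as an engineer would, in place of code of your own. Each camera call takes 0.05 s, during which the arm holds its last target. There are 200 camera calls.

TASK

Turn the two turn buttons on the grey housing aside, lift the freed cover panel out of its frame and lay it, handle outward and centred, on the two narrow sloping rails of the rack. Push it down the slope until its long edge sits fully home under the lip and against the rack's stop bar, but gently: the stop bar is only clamped by friction and must not be shifted from its setting. Leave the other things on the bench where they are.

Things in the scene. Friction and masses are not known exactly. Their poses are not given: they have to be found in the camera images.
- housing: Grey sheet-steel housing, 210 (x) x 190 (y) x 55 mm high, fixed; origin at the centre of its underside, z up. Its top is a frame round an opening of 116 (x) x 146 (y) mm; the panel lies in a 10 mm deep recess there, flush with the frame's top (z = 55 mm).
- near_button (a joint): Steel turn button on the robot-side (-x) border of the housing's frame, turning about its middle on a vertical axis, stays where left. Value: angle in rad, counter-clockwise from above positive; 0 = bar along the housing's x, its +x end reaching 8 mm over the panel; starts within 0.35 of 0. Range -1.6 to 1.6; beyond 1.1 either way it is clear of the panel.
- far_button (a joint): The same turn button on the far (+x) border of the frame; at 0 its -x end reaches over the panel. Same values.
- near_button_pivot (a point): Middle of the near turn button, on its axis, 10 mm above the frame (65 mm above the bench); x axis along the bar. The bar is 56 mm long, 12 mm wide with round ends, from 2 to 9 mm above the frame, with a rib 44 x 8 mm along it up to 19 mm above the frame; friction 0.04 N m.
- far_button_pivot (a point): Middle of the far turn button, likewise; same bar.
- panel: Loose aluminium cover panel, 110 (x) x 140 (y) x 10 mm thick, 0.24 to 0.45 kg; origin at the centre of its underside, z out of the face with the handle. Black bridge handle along y across the middle: bar 14 (x) x 86 (y) mm, from 28 to 44 mm above the panel's underside, on two posts at y = +-37 mm.
- rack: Steel holding rack, fixed; origin at the centre of its footprint on the bench. Two rails, 16 mm wide, 225 mm long, at y = +-45 mm, open between, rise away from the robot (+x) at 25 degrees to the horizontal; their top faces start about 55 mm above the bench at the low end and end about 150 mm above it. The panel does not slide down them by itself.
- stop_face (a point): Middle of the stop bar's face, level with the rails' tops. x: up the slope; y: along the bar; z: square out of the rails. Bar 130 mm long, face in the plane x = 0, 19 mm high; a 5 mm lip reaches 10 mm up the slope over a slot 14 mm high for the panel's edge. Rails go on 150 mm or more beyond the face. Pushed with more than about 18 N the bar slides.
- tape_measure: Yellow tape measure, 35 x 75 x 67 mm, standing on the bench; bystander; origin at the centre of its underside.
- bearing_small: Small ball bearing, 42 mm across, 13 mm high, lying on the bench; bystander; origin at the centre of its underside.
- glue_bottle: White bottle with a red cap, 46 mm across, 109 mm high, upright; bystander; origin at the centre of its underside.

How it is judged:
By the outcome, as a careful person would: the job done as asked, in the order asked, and still so for the second after the job is handed in, with the robot touching nothing.
It also fails if it takes over 61 s, if anything falls off the work surface, if the arm or the gripper's body presses on something with over 40 N, if the wrist force passes 120 N, or if a joint passes its speed limit or range.

## Working session

There is one attempt and no reset: what is moved stays moved. The work goes in short steps, Python scripts to look and compute and a tool call to move; the robot and the scene stay as the last step left them, time stands still between calls to the robot, and variables do not carry over. Pictures are saved under pics/ and viewed, at most 10 in all, crops included, and the job is handed in when it is done.

Besides the shell and the picture viewer there is one more tool, called by a JSON object that holds its "op" and its "data", one argument or row to a line. move_arm: Moves the arm, as the interface text tells. Its arguments: {"type":"object","properties":{"increments":{"type":"array"}},"required":["increments"]}

```bash
ls; mkdir -p pics; cat > h.py <<'E'
import numpy as np, cv2
from rig import bot
def T(cam):
    m=bot.camera_model(cam); K=np.array(m["intrinsics"])
    if "rvec" in m:
        R=cv2.Rodrigues(np.array(m["rvec"],float))[0]; t=np.array(m["tvec"]).ravel()
        return K,R.T,-R.T@t
    s=bot.read_state(); A=np.array(m["tool_from_camera"]); R=np.array(s["tcp_rot"]); p=np.array(s["position"])
    return K,R@A[:3,:3],R@A[:3,3]+p
def cloud(cam):
    K,R,t=T(cam); im,d=bot.capture(cam)
    v,u=np.mgrid[:480,:640]
    P=np.stack([(u-K[0,2])/K[0,0]*d,(v-K[1,2])/K[1,1]*d,d],-1)@R.T+t
    P[d==0]=np.nan
    return im,P,(K,R,t)
def save(im,n): cv2.imwrite(f"pics/{n}.png",cv2.cvtColor(im,cv2.COLOR_RGB2BGR))
E
python3 - <<'E'
from h import *
s=bot.read_state(); print(s)
for c in ["scene","side"]:
    im,P,(K,R,t)=cloud(c); save(im,c); np.save(c+"P.npy",P); print(c,t,R[:,2])
    for l in ["housing","near_button","far_button","near_button_pivot","panel","rack","stop_face","tape_measure","bearing_small","glue_bottle"]:
        try:
            r=bot.spot_in(l,c); print(l,[(round(q["conf"],2),np.round(R@np.array(q["at"])+t,3).tolist()) for q in r[:3]])
        except Exception as e: print(l,e)
a=cv2.imread("pics/scene.png");b=cv2.imread("pics/side.png")
E
```

```text
pics
{'time_s': 0.0, 'joint_positions': array([-1.02258319e+01,  3.02787509e+01,  8.21585084e+01, -9.11196909e-04,
        6.76871146e+01, -1.02266442e+01]), 'qvel': array([ 0.01269199,  0.02025169, -0.03349757, -0.07294133,  0.03172147,
       -0.09765471]), 'tau': array([-5.45745443e-04, -4.40045428e+01, -1.76593530e+01,  6.32597599e-02,
        5.83207863e-02, -1.53719384e-04]), 'position': array([6.24256645e-01, 1.74971349e-04, 2.21562149e-01]), 'tcp_rot': array([[-1.98337097e-05,  9.99997712e-01, -2.13886223e-03],
       [ 9.99999931e-01,  2.06270330e-05,  3.70887586e-04],
       [ 3.70930856e-04, -2.13885473e-03, -9.99997644e-01]]), 'force': array([-1.04437614, -0.14443067,  0.01915257]), 'moment': array([-0.01270567,  0.00179912,  0.03421191]), 'grasp_force': 0.0, 'opening': 0.9961474102553693}
scene [ 0.00921183 -0.73782328  0.86995246] [ 0.48526828  0.55206479 -0.67804068]
housing [(0.63, [0.461, -0.216, 0.061])]
near_button [(0.6, [0.431, -0.177, 0.065]), (0.28, [0.47, 0.186, 0.092])]
far_button [(0.64, [0.577, -0.199, 0.066]), (0.27, [0.428, -0.177, 0.064])]
near_button_pi
[... 227 characters left out ...]
])]
bearing_small []
glue_bottle [(0.96, [0.604, -0.434, 0.07])]
side [0.29471925 0.74761286 0.51483231] [ 0.28985132 -0.84294486 -0.45324406]
housing [(0.8, [0.49, -0.102, 0.049]), (0.34, [0.581, -0.188, 0.065])]
near_button [(0.54, [0.435, -0.17, 0.063])]
far_button [(0.66, [0.584, -0.192, 0.062])]
near_button_pivot [(0.47, [0.432, -0.168, 0.067])]
panel [(0.83, [0.506, -0.164, 0.056]), (0.16, [0.749, -0.077, 0.038])]
rack [(0.86, [0.512, 0.211, 0.05])]
stop_face [(0.75, [0.473, 0.22, 0.089])]
tape_measure [(0.9, [0.746, -0.077, 0.039])]
bearing_small [(0.57, [0.378, 0.026, 0.012]), (0.49, [0.503, -0.167, 0.055])]
glue_bottle [(0.92, [0.608, -0.411, 0.054]), (0.64, [0.582, -0.186, 0.065])]
```

View pics/scene.png

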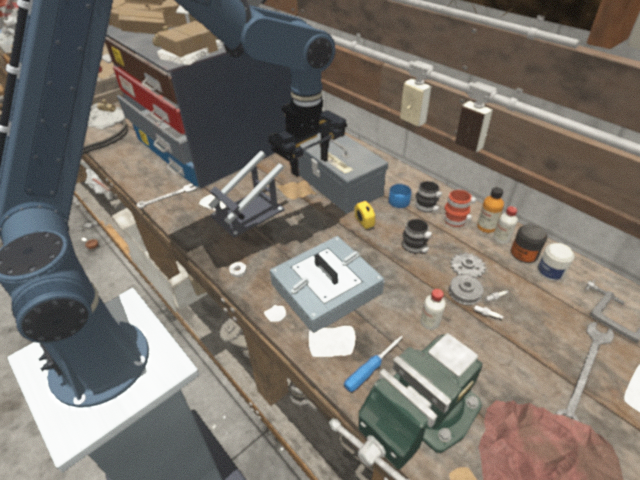

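View pics/side.png

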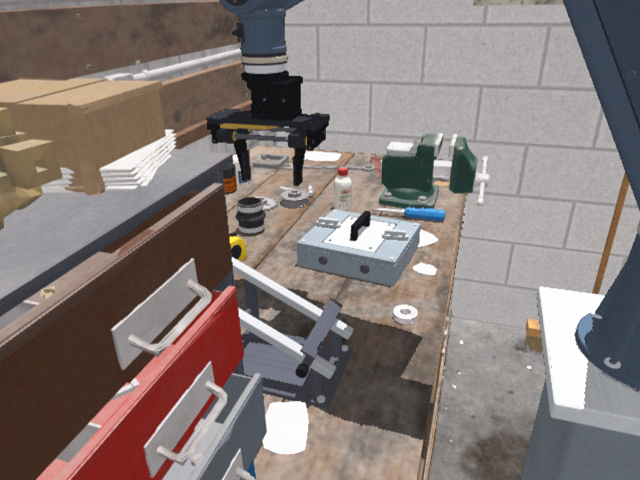

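The scene picture shows the housing at about (328,280) with its buttons at (300,290) and (350,258), the rack at (245,195), the tape measure at (365,215) and the bearing at (238,268). The side view agrees. Next I'll move above the housing for a close look.

{"op": "move_arm", "data": {
  "increments": [
    {"xyz":[-38,-24,0],"roll":0,"grip":100},
    {"xyz":[-38,-24,0],"roll":0,"grip":100},
    {"xyz":[-38,-24,0],"roll":0,"grip":100},
    {"xyz":[-38,-24,0],"roll":0,"grip":100},
    {"xyz":[-38,-24,-30],"roll":0,"grip":50}
  ]
}}

```text
time_s: 1.52
position: [0.5132, -0.1706, 0.2422]
tcp_rot: [[0.0, 1.0, -0.009], [1.0, -0.0, 0.004], [0.004, -0.009, -1.0]]
force: [0.8, -0.0, -0.1]
opening: 0.974
grasp_force: 0.0
```

```bash
cat >> h.py <<'E'
def mask_pts(l,c,P):
    r=bot.trace(l,c)
    if not r: return None,0
    m=r[0]["mask"]; Q=P[m]; return Q[~np.isnan(Q[:,0])],r[0]["conf"]
def rect(Q):
    (c,s,a)=cv2.minAreaRect((Q[:,:2]*1000).astype(np.float32)); return np.round(c,1),np.round(s,1),round(a,1)
E
python3 - <<'E'
from h import *
im,P,(K,R,t)=cloud("wrist"); save(im,"w1"); np.save("w1.npy",P); print(bot.read_state()["position"],t,R)
for l in ["housing","near_button","far_button","panel","rack"]:
    Q,c=mask_pts(l,"wrist",P)
    if Q is not None and len(Q): print(l,c,len(Q),rect(Q),np.median(Q,0))
E
```

```text
[ 0.51415231 -0.17744362  0.24860508] [ 0.51540572 -0.0876506   0.40628588] [[ 9.99959596e-01  2.45487715e-03 -8.64751828e-03]
 [-2.15050639e-04 -9.55179828e-01 -2.96026097e-01]
 [-8.98664272e-03  2.96015996e-01 -9.55140707e-01]]
housing 0.67 23553 (array([ 507.6, -197.7]), array([223.3, 243.4]), 82.8) [ 0.51020606 -0.16621989  0.05680822]
near_button 0.89 706 (array([ 434.8, -173.2]), array([55.3, 11.4]), 2.5) [ 0.43682368 -0.17199464  0.07371446]
far_button 0.97 712 (array([ 582.3, -192.5]), array([54. , 11.4]), 0.1) [ 0.58176213 -0.19010381  0.07150381]
panel 0.87 14482 (array([ 510.2, -183.1]), array([139.9, 111.1]), 82.6) [ 0.51013139 -0.17497163  0.05695665]
rack 0.15 14793 (array([ 509.3, -185.2]), array([144.7, 112.8]), 82.2) [ 0.50985827 -0.17505426  0.05694374]
```

View pics/w1.png

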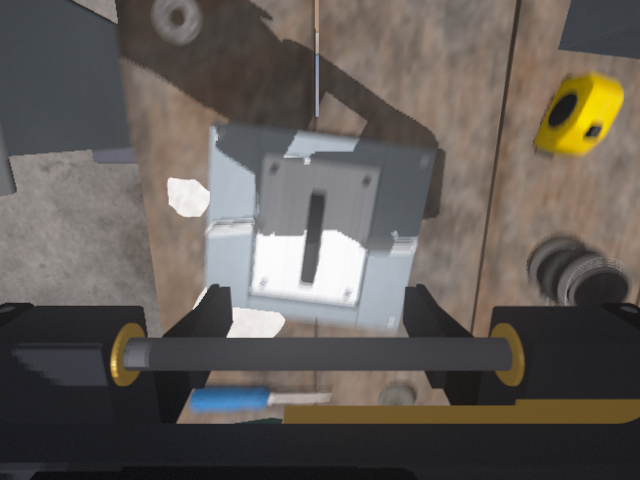

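The wrist view shows the panel at about (315,230) with its dark handle bar, the near button at (230,228) and the far button at (395,240). The arm was still settling, so I'll measure once more at rest.

```bash
python3 - <<'E'
from h import *
im,P,(K,R,t)=cloud("wrist"); np.save("w2.npy",P); s=bot.read_state(); print(s["position"],s["qvel"].max())
for l in ["near_button","far_button","panel"]:
    Q,c=mask_pts(l,"wrist",P); print(l,c,len(Q),rect(Q),np.median(Q,0),np.percentile(Q[:,2],[5,95]))
    if "button" in l:
        B=Q[Q[:,2]>.067]; v=np.linalg.svd((B-B.mean(0))[:,:2],full_matrices=0)[2][0]; print(" rib",rect(B),B.mean(0),np.arctan(v[1]/v[0]))
    else:
        H=P.reshape(-1,3); c=np.median(Q,0); H=H[(np.abs(H[:,0]-c[0])<.05)&(np.abs(H[:,1]-c[1])<.08)&(H[:,2]>.08)&(H[:,2]<.1)]; print(" handle",len(H),rect(H),np.median(H,0))
E
```

```text
[ 0.51770642 -0.16888588  0.24515931] 0.38385562167407966
near_button 0.89 690 (array([ 434.9, -173.2]), array([54.8, 11.4]), 2.3) [ 0.43750173 -0.17194432  0.07387846] [0.06255444 0.0766524 ]
 rib (array([ 433.5, -173.8]), array([49.4,  8.6]), 2.3) [ 0.43574013 -0.17328378  0.07456996] 0.07254191166885518
far_button 0.66 712 (array([ 583.2, -192.9]), array([14.2, 54.9]), 86.4) [ 0.58179116 -0.19033353  0.07241576] [0.06242752 0.07656462]
 rib (array([ 583.5, -192.3]), array([48.3,  9. ]), 0.1) [ 0.58254579 -0.19204989  0.07432696] 0.005400966402310533
panel 0.69 14563 (array([ 508.7, -185. ]), array([145. , 114.6]), 82.9) [ 0.50974498 -0.17494714  0.056928  ] [0.0555335  0.09048362]
 handle 1357 (array([ 509.4, -182.4]), array([85.2, 14. ]), 82.5) [ 0.50971511 -0.1792165   0.09056336]
```

```bash
cat >> h.py <<'E'
def plan(target,yaw,n):
    s=bot.read_state(); p=np.array(s["position"]); y=np.array(s["tcp_rot"])[:,1]; th=np.arctan2(y[1],y[0])
    d=(yaw-th+np.pi/2)%np.pi-np.pi/2 if abs(yaw-th)>np.pi else yaw-th
    st=(np.array(target)-p)/n
    print("at",np.round(p,4),"th",round(th,4),"d",np.round(np.array(target)-p,4))
    for i in range(n):
        a=th+d*i/n
        print(np.round(1000*np.array([-np.sin(a)*st[0]+np.cos(a)*st[1],np.cos(a)*st[0]+np.sin(a)*st[1],-st[2]]),1).tolist(),round(-d/n,3))
E
python3 -c "
from h import *
plan([.434,-.1737,.12],np.radians(-86.5),13)"
```

```text
at [ 0.5177 -0.1688  0.2451] th 0.0021 d [-0.0837 -0.0049 -0.1251]
[-0.4, -6.4, 9.6] 0.116
[-1.1, -6.4, 9.6] 0.116
[-1.8, -6.2, 9.6] 0.116
[-2.5, -5.9, 9.6] 0.116
[-3.2, -5.6, 9.6] 0.116
[-3.8, -5.2, 9.6] 0.116
[-4.4, -4.7, 9.6] 0.116
[-4.9, -4.2, 9.6] 0.116
[-5.4, -3.6, 9.6] 0.116
[-5.8, -2.9, 9.6] 0.116
[-6.1, -2.2, 9.6] 0.116
[-6.3, -1.5, 9.6] 0.116
[-6.4, -0.8, 9.6] 0.116
```

{"op": "move_arm", "data": {
  "increments": [
    {"xyz":[-0.4,-6.4,9.6],"roll":0.116,"grip":45},
    {"xyz":[-1.1,-6.4,9.6],"roll":0.116,"grip":45},
    {"xyz":[-1.8,-6.2,9.6],"roll":0.116,"grip":45},
    {"xyz":[-2.5,-5.9,9.6],"roll":0.116,"grip":45},
    {"xyz":[-3.2,-5.6,9.6],"roll":0.116,"grip":45}
  ]
}}

```text
time_s: 2.43
position: [0.4853, -0.171, 0.1969]
tcp_rot: [[0.551, 0.834, -0.0], [0.834, -0.551, 0.0], [0.0, -0.0, -1.0]]
force: [0.2, 1.2, -0.3]
opening: 0.449
grasp_force: 0.0
```

{"op": "move_arm", "data": {
  "increments": [
    {"xyz":[-3.8,-5.2,9.6],"roll":0.116,"grip":45},
    {"xyz":[-4.4,-4.7,9.6],"roll":0.116,"grip":45},
    {"xyz":[-4.9,-4.2,9.6],"roll":0.116,"grip":45},
    {"xyz":[-5.4,-3.6,9.6],"roll":0.116,"grip":45},
    {"xyz":[-5.8,-2.9,9.6],"roll":0.116,"grip":45}
  ]
}}

```text
time_s: 2.85
position: [0.4531, -0.1729, 0.149]
tcp_rot: [[0.918, 0.396, -0.0], [0.396, -0.918, 0.0], [-0.0, -0.0, -1.0]]
force: [0.7, -0.2, 0.7]
opening: 0.45
grasp_force: 0.0
```

{"op": "move_arm", "data": {
  "increments": [
    {"xyz":[-6.1,-2.2,9.6],"roll":0.116,"grip":45},
    {"xyz":[-6.3,-1.5,9.6],"roll":0.116,"grip":45},
    {"xyz":[-6.4,-0.8,9.6],"roll":0.116,"grip":45},
    {"xyz":[0,0,0],"roll":0,"grip":45},
    {"xyz":[0,0,0],"roll":0,"grip":45}
  ]
}}

```text
time_s: 3.27
position: [0.4336, -0.1742, 0.1204]
tcp_rot: [[0.998, 0.066, -0.001], [0.066, -0.998, 0.001], [-0.001, -0.001, -1.0]]
force: [-0.2, 0.1, -0.6]
opening: 0.449
grasp_force: 0.0
```

```bash
python3 -c "
from h import *
s=bot.read_state();print(s['time_s'],s['opening'],s['force'],s['tcp_rot'])
plan([.434,-.1737,.067],np.radians(-86.5),3)"
```

```text
3.2667 0.44932594035563495 [-0.15109432  0.11584166 -0.56801757] [[ 9.97789404e-01  6.64437516e-02 -1.23783552e-03]
 [ 6.64449958e-02 -9.97789596e-01  9.92636059e-04]
 [-1.16914494e-03 -1.07268972e-03 -9.99998741e-01]]
at [ 0.4336 -0.1742  0.1204] th -1.5043 d [ 0.0004  0.0005 -0.0534]
[0.1, -0.2, 17.8] 0.002
[0.1, -0.2, 17.8] 0.002
[0.1, -0.2, 17.8] 0.002
```

{"op": "move_arm", "data": {
  "increments": [
    {"xyz":[0,-0.5,18],"roll":0,"grip":45},
    {"xyz":[0,0,18],"roll":0,"grip":45},
    {"xyz":[0,0,17],"roll":0,"grip":45},
    {"xyz":[0,0,0],"roll":0,"grip":0},
    {"xyz":[0,0,0],"roll":0,"grip":0}
  ]
}}

```text
time_s: 3.68
position: [0.4341, -0.1742, 0.0678]
tcp_rot: [[0.998, 0.065, -0.0], [0.065, -0.998, 0.0], [-0.0, -0.0, -1.0]]
force: [0.3, 0.0, -0.2]
opening: 0.375
grasp_force: 0.0
```

{"op": "move_arm", "data": {
  "increments": [
    {"xyz":[0,0,0],"roll":0,"grip":0},
    {"xyz":[0,0,0],"roll":0,"grip":0}
  ]
}}

```text
time_s: 3.85
position: [0.4347, -0.1749, 0.0689]
tcp_rot: [[0.998, 0.064, 0.002], [0.064, -0.998, -0.001], [0.002, 0.002, -1.0]]
force: [-0.3, -0.3, 0.3]
opening: 0.231
grasp_force: 0.0
```

{"op": "move_arm", "data": {
  "increments": [
    {"xyz":[0,0,1],"roll":0,"grip":0},
    {"xyz":[0,0,0],"roll":0,"grip":0},
    {"xyz":[0,0,0],"roll":0,"grip":0}
  ]
}}

```text
time_s: 4.1
position: [0.4342, -0.1749, 0.0676]
tcp_rot: [[0.998, 0.063, 0.002], [0.063, -0.998, -0.001], [0.001, 0.001, -1.0]]
force: [0.6, -0.0, 2.9]
opening: 0.087
grasp_force: 30.0
```

{"op": "move_arm", "data": {
  "increments": [
    {"xyz":[0,0,0],"roll":-0.1,"grip":0},
    {"xyz":[0,0,0],"roll":-0.12,"grip":0},
    {"xyz":[0,0,0],"roll":-0.12,"grip":0},
    {"xyz":[0,0,0],"roll":-0.12,"grip":0},
    {"xyz":[0,0,0],"roll":-0.12,"grip":0}
  ]
}}

```text
time_s: 4.52
position: [0.4341, -0.1746, 0.0676]
tcp_rot: [[0.797, 0.604, 0.001], [0.604, -0.797, -0.001], [0.001, 0.001, -1.0]]
force: [0.6, 1.0, 3.7]
opening: 0.085
grasp_force: 30.0
```

{"op": "move_arm", "data": {
  "increments": [
    {"xyz":[0,0,0],"roll":-0.12,"grip":0},
    {"xyz":[0,0,0],"roll":-0.12,"grip":0},
    {"xyz":[0,0,0],"roll":-0.12,"grip":0},
    {"xyz":[0,0,0],"roll":-0.12,"grip":0},
    {"xyz":[0,0,0],"roll":-0.12,"grip":0}
  ]
}}

```text
time_s: 4.93
position: [0.4338, -0.1744, 0.0676]
tcp_rot: [[0.317, 0.948, 0.001], [0.948, -0.317, -0.0], [0.0, 0.001, -1.0]]
force: [-0.9, 0.7, 4.8]
opening: 0.086
grasp_force: 30.0
```

{"op": "move_arm", "data": {
  "increments": [
    {"xyz":[0,0,0],"roll":-0.05,"grip":0},
    {"xyz":[0,0,0],"roll":0,"grip":0},
    {"xyz":[0,0,0],"roll":0,"grip":30},
    {"xyz":[0,0,0],"roll":0,"grip":30},
    {"xyz":[0,0,0],"roll":0,"grip":30}
  ]
}}

```text
time_s: 5.35
position: [0.4336, -0.1744, 0.0669]
tcp_rot: [[0.275, 0.961, 0.0], [0.961, -0.275, -0.0], [-0.0, 0.0, -1.0]]
force: [0.2, 0.5, 0.4]
opening: 0.224
grasp_force: 0.0
```

{"op": "move_arm", "data": {
  "increments": [
    {"xyz":[0,0,-25],"roll":0,"grip":40},
    {"xyz":[0,0,-25],"roll":0,"grip":40},
    {"xyz":[0,0,0],"roll":0,"grip":40}
  ]
}}

```text
time_s: 5.6
position: [0.4356, -0.1757, 0.1198]
tcp_rot: [[0.275, 0.962, 0.005], [0.962, -0.275, -0.004], [-0.002, 0.006, -1.0]]
force: [1.1, -0.6, 0.7]
opening: 0.376
grasp_force: 0.0
```

```bash
python3 -c "
from h import *
plan([.583,-.1925,.12],np.radians(-89.8),11)"
```

```text
at [ 0.4356 -0.1757  0.1198] th -0.2783 d [ 0.1474 -0.0168  0.0002]
[2.2, 13.3, -0.0] 0.117
[3.8, 13.0, -0.0] 0.117
[5.2, 12.4, -0.0] 0.117
[6.7, 11.7, -0.0] 0.117
[8.0, 10.9, -0.0] 0.117
[9.2, 9.9, -0.0] 0.117
[10.3, 8.7, -0.0] 0.117
[11.2, 7.5, -0.0] 0.117
[12.0, 6.1, -0.0] 0.117
[12.7, 4.6, -0.0] 0.117
[13.1, 3.1, -0.0] 0.117
```

{"op": "move_arm", "data": {
  "increments": [
    {"xyz":[2.2,13.3,0],"roll":0.117,"grip":40},
    {"xyz":[3.8,13.0,0],"roll":0.117,"grip":40},
    {"xyz":[5.2,12.4,0],"roll":0.117,"grip":40},
    {"xyz":[6.7,11.7,0],"roll":0.117,"grip":40},
    {"xyz":[8,10.9,0],"roll":0.117,"grip":40}
  ]
}}

```text
time_s: 6.02
position: [0.501, -0.1819, 0.1163]
tcp_rot: [[0.764, 0.645, -0.001], [0.645, -0.764, 0.0], [-0.0, -0.001, -1.0]]
force: [0.7, -0.9, -0.0]
opening: 0.398
grasp_force: 0.0
```

{"op": "move_arm", "data": {
  "increments": [
    {"xyz":[9.2,9.9,0],"roll":0.117,"grip":40},
    {"xyz":[10.3,8.7,0],"roll":0.117,"grip":40},
    {"xyz":[11.2,7.5,0],"roll":0.117,"grip":40},
    {"xyz":[12,6.1,0],"roll":0.117,"grip":40},
    {"xyz":[12.7,4.6,0],"roll":0.117,"grip":40}
  ]
}}

```text
time_s: 6.43
position: [0.5679, -0.1894, 0.116]
tcp_rot: [[0.993, 0.116, -0.001], [0.116, -0.993, 0.001], [-0.001, -0.001, -1.0]]
force: [-0.3, 0.1, 0.8]
opening: 0.403
grasp_force: 0.0
```

{"op": "move_arm", "data": {
  "increments": [
    {"xyz":[13.1,3.1,0],"roll":0.117,"grip":35},
    {"xyz":[0,0,0],"roll":0,"grip":35},
    {"xyz":[0,0,0],"roll":0,"grip":35},
    {"xyz":[0,0,0],"roll":0,"grip":35}
  ]
}}

```text
time_s: 6.77
position: [0.5797, -0.1905, 0.1161]
tcp_rot: [[1.0, 0.008, -0.002], [0.008, -1.0, 0.001], [-0.002, -0.001, -1.0]]
force: [0.7, 0.0, -0.3]
opening: 0.355
grasp_force: 0.0
```

```bash
python3 -c "
from h import *
plan([.583,-.1925,.067],np.radians(-89.8),3)"
```

```text
at [ 0.5797 -0.1905  0.1161] th -1.5625 d [ 0.0033 -0.002  -0.0491]
[1.1, 0.7, 16.4] 0.002
[1.1, 0.7, 16.4] 0.002
[1.1, 0.7, 16.4] 0.002
```

{"op": "move_arm", "data": {
  "increments": [
    {"xyz":[3.3,2,16],"roll":0,"grip":35},
    {"xyz":[0,0,17],"roll":0,"grip":35},
    {"xyz":[0,0,16],"roll":0,"grip":35},
    {"xyz":[0,0,0],"roll":0,"grip":0},
    {"xyz":[0,0,0],"roll":0,"grip":0}
  ]
}}

```text
time_s: 7.18
position: [0.5827, -0.1924, 0.0671]
tcp_rot: [[1.0, 0.007, -0.003], [0.007, -1.0, 0.002], [-0.003, -0.002, -1.0]]
force: [0.5, -0.1, 0.4]
opening: 0.272
grasp_force: 0.0
```

{"op": "move_arm", "data": {
  "increments": [
    {"xyz":[0,0,0],"roll":0,"grip":0},
    {"xyz":[0,0,0],"roll":0,"grip":0},
    {"xyz":[0,0,0],"roll":0,"grip":0},
    {"xyz":[0,0,0],"roll":0,"grip":0}
  ]
}}

```text
time_s: 7.52
position: [0.585, -0.1937, 0.0691]
tcp_rot: [[1.0, 0.006, 0.002], [0.006, -1.0, -0.002], [0.002, 0.002, -1.0]]
force: [-1.2, -0.0, 1.9]
opening: 0.087
grasp_force: 30.0
```

{"op": "move_arm", "data": {
  "increments": [
    {"xyz":[0,0,0],"roll":-0.1,"grip":0},
    {"xyz":[0,0,0],"roll":-0.12,"grip":0},
    {"xyz":[0,0,0],"roll":-0.12,"grip":0},
    {"xyz":[0,0,0],"roll":-0.12,"grip":0},
    {"xyz":[0,0,0],"roll":-0.12,"grip":0}
  ]
}}

```text
time_s: 7.93
position: [0.5846, -0.1923, 0.0691]
tcp_rot: [[0.83, 0.557, 0.001], [0.557, -0.83, 0.001], [0.001, -0.0, -1.0]]
force: [-1.5, 1.9, 5.2]
opening: 0.081
grasp_force: 30.0
```

{"op": "move_arm", "data": {
  "increments": [
    {"xyz":[0,0,0],"roll":-0.12,"grip":0},
    {"xyz":[0,0,0],"roll":-0.12,"grip":0},
    {"xyz":[0,0,0],"roll":-0.12,"grip":0},
    {"xyz":[0,0,0],"roll":-0.12,"grip":0},
    {"xyz":[0,0,0],"roll":-0.12,"grip":0}
  ]
}}

```text
time_s: 8.35
position: [0.5835, -0.1914, 0.069]
tcp_rot: [[0.37, 0.929, -0.002], [0.929, -0.37, 0.002], [0.002, -0.003, -1.0]]
force: [-2.9, 3.4, 7.3]
opening: 0.084
grasp_force: 30.0
```

{"op": "move_arm", "data": {
  "increments": [
    {"xyz":[0,0,0],"roll":-0.1,"grip":0},
    {"xyz":[0,0,0],"roll":0,"grip":0},
    {"xyz":[0,0,0],"roll":0,"grip":30},
    {"xyz":[0,0,0],"roll":0,"grip":30},
    {"xyz":[0,0,0],"roll":0,"grip":30}
  ]
}}

```text
time_s: 8.77
position: [0.5848, -0.1932, 0.0682]
tcp_rot: [[0.281, 0.96, 0.001], [0.96, -0.281, -0.001], [-0.0, 0.001, -1.0]]
force: [-0.7, 0.4, -0.2]
opening: 0.23
grasp_force: 0.0
```

{"op": "move_arm", "data": {
  "increments": [
    {"xyz":[0,0,-30],"roll":0,"grip":40},
    {"xyz":[0,0,-30],"roll":0,"grip":50},
    {"xyz":[0,0,-30],"roll":0,"grip":50},
    {"xyz":[0,0,-30],"roll":0,"grip":50},
    {"xyz":[0,0,0],"roll":0,"grip":50}
  ]
}}

```text
time_s: 9.18
position: [0.5884, -0.1951, 0.1945]
tcp_rot: [[0.281, 0.96, 0.012], [0.96, -0.281, -0.006], [-0.003, 0.013, -1.0]]
force: [1.4, -0.4, 1.0]
opening: 0.484
grasp_force: 0.0
```

```bash
python3 -c "
from h import *
print(bot.read_state()['force'])
plan([.5095,-.1825,.12],np.radians(-7.3),6)"
```

```text
[ 1.41940434 -0.38303876  1.00292066]
at [ 0.5884 -0.1951  0.1945] th -0.285 d [-0.0789  0.0126 -0.0745]
[-1.7, -13.2, 12.4] -0.026
[-1.3, -13.3, 12.4] -0.026
[-1.0, -13.3, 12.4] -0.026
[-0.6, -13.3, 12.4] -0.026
[-0.3, -13.3, 12.4] -0.026
[0.1, -13.3, 12.4] -0.026
```

{"op": "move_arm", "data": {
  "increments": [
    {"xyz":[-1.7,-13.2,0],"roll":-0.026,"grip":50},
    {"xyz":[-1.3,-13.3,0],"roll":-0.026,"grip":50},
    {"xyz":[-1,-13.3,0],"roll":-0.026,"grip":50},
    {"xyz":[-0.6,-13.3,0],"roll":-0.026,"grip":50},
    {"xyz":[-0.3,-13.3,0],"roll":-0.026,"grip":50}
  ]
}}

```text
time_s: 9.6
position: [0.5179, -0.1823, 0.1874]
tcp_rot: [[0.153, 0.988, -0.0], [0.988, -0.153, 0.0], [0.0, -0.0, -1.0]]
force: [0.1, -0.6, 0.1]
opening: 0.499
grasp_force: 0.0
```

{"op": "move_arm", "data": {
  "increments": [
    {"xyz":[0,-13.3,0],"roll":-0.026,"grip":50},
    {"xyz":[0,0,0],"roll":0,"grip":50},
    {"xyz":[0,0,0],"roll":0,"grip":50},
    {"xyz":[0,0,0],"roll":0,"grip":50}
  ]
}}

```text
time_s: 9.93
position: [0.5065, -0.1809, 0.1879]
tcp_rot: [[0.129, 0.992, 0.001], [0.992, -0.129, -0.001], [-0.0, 0.001, -1.0]]
force: [-0.0, 0.5, 0.6]
opening: 0.501
grasp_force: 0.0
```

```bash
python3 - <<'E'
from h import *
im,P,_=cloud("wrist"); save(im,"w3")
H=P.reshape(-1,3); c=[.5095,-.1825]; H=H[(np.abs(H[:,0]-c[0])<.05)&(np.abs(H[:,1]-c[1])<.08)&(H[:,2]>.08)&(H[:,2]<.1)]; print(" handle",len(H),rect(H),np.median(H,0))
for l in ["near_button","far_button"]:
    Q,c=mask_pts(l,"wrist",P)
    if Q is not None and len(Q): print(l,c,len(Q),rect(Q),np.median(Q,0))
plan([.5095,-.1825,.062],np.radians(-7.4),6)
# rack from scene camera clouds
im,P,(K,R,t)=cloud("side"); np.save("side2.npy",P)
Q,c=mask_pts("rack","side",P); print(c,Q.min(0),Q.max(0)); np.save("rackside.npy",Q)
im,P,_=cloud("scene"); Q,c=mask_pts("rack","scene",P); print(c,Q.min(0),Q.max(0)); np.save("rackscene.npy",Q)
E
```

```text
handle 1962 (array([ 509.3, -182.5]), array([85.7, 14. ]), 82.5) [ 0.50964396 -0.17829201  0.09052467]
near_button 0.68 1038 (array([ 432.6, -176.1]), array([60.2, 15.2]), 74.3) [ 0.43716341 -0.17119994  0.07292403]
far_button 0.84 1012 (array([ 581.7, -194.1]), array([58.2, 13.2]), 70.4) [ 0.58159483 -0.18979033  0.07275216]
at [ 0.5064 -0.1807  0.1878] th -0.1291 d [ 0.0031 -0.0018 -0.1258]
[-0.2, 0.6, 21.0] 0.0
[-0.2, 0.6, 21.0] 0.0
[-0.2, 0.6, 21.0] 0.0
[-0.2, 0.6, 21.0] 0.0
[-0.2, 0.6, 21.0] 0.0
[-0.2, 0.6, 21.0] 0.0
0.71 [ 0.44016205 -0.05439096 -0.00507115] [0.70832372 0.41799679 0.21058796]
0.6 [ 0.41373318 -0.13650257 -0.00459196] [0.74829855 0.40468923 0.30228989]
```

View pics/w3.png

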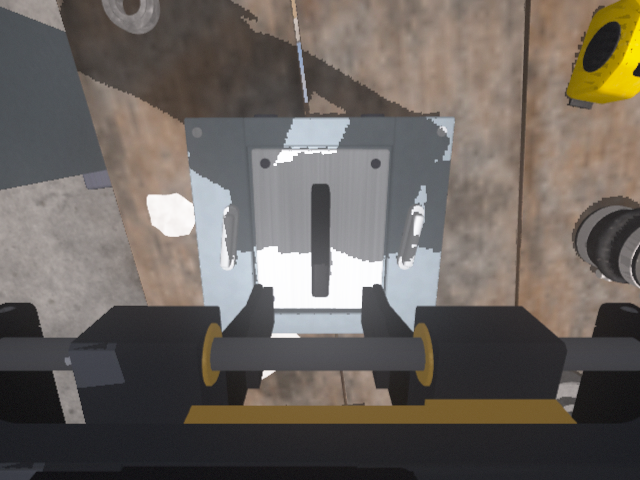

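The buttons now lie at (229,237) and (412,238), turned about 1.4 rad and clear of the panel. Before grasping, I'll work out the rack pose from the saved clouds.

```bash
python3 - <<'E'
from h import *
for n in ["rackside","rackscene"]:
    Q=np.load(n+".npy"); Q=Q[(Q[:,2]>.045)&(Q[:,2]<.17)&(Q[:,1]>.08)&(Q[:,0]<.72)]
    # RANSAC planes with normal tilt 25deg, facing -x
    rng=np.random.default_rng(0); best=(0,)
    for _ in range(4000):
        a,b,c=Q[rng.integers(len(Q),size=3)]; m=np.cross(b-a,c-a); l=np.linalg.norm(m)
        if l<1e-6: continue
        m/=l; m*=np.sign(m[2])
        if abs(np.degrees(np.arccos(m[2]))-25)>3 or m[0]>0: continue
        k=np.abs((Q-a)@m)<.002
        if k.sum()>best[0]: best=(k.sum(),m,a@m,k)
    n_,m,d,k=best; I=Q[k]
    yaw=np.arctan2(-m[1],-m[0]); print(n,len(Q),n_,m,d,"tilt",np.degrees(np.arccos(m[2])),"yaw",np.degrees(yaw))
    # slope coords
    ex=np.array([np.cos(yaw)*m[2],np.sin(yaw)*m[2],np.hypot(m[0],m[1])]); ey=np.cross(m,ex)
    o=m*d+0; o=np.array([.47,.2,(d-m[0]*.47-m[1]*.2)/m[2]])
    C=(Q-o)@np.array([ex,ey,m]).T*1000
    print("o",o); F=C[np.abs(C[:,2])<2.5]
    print("y hist rails",np.histogram(F[:,1],bins=np.arange(-130,131,10)))
    S=C[(C[:,2]>8)&(C[:,2]<30)&(np.abs(C[:,0])<60)]; print("stop",len(S),np.percentile(S,[2,50,98],axis=0).round(1))
    img=np.zeros((300,300,3),np.uint8)
    for x,y,z in C:
        u,v=int(150+x),int(150-y)
        if 0<=u<300 and 0<=v<300: img[v,u]=(0,255,0) if abs(z)<3 else (0,0,255) if z>3 else (120,120,120)
    cv2.imwrite(f"pics/{n}.png",cv2.resize(img,(600,600),interpolation=0))
E
python3 -c "
import cv2,numpy as np
a=cv2.imread('pics/rackside.png');b=cv2.imread('pics/rackscene.png')
cv2.imwrite('pics/rk.png',cv2.resize(np.hstack([a,b]),(800,400)))"
```

```text
rackside 4516 1729 [-0.42539594  0.00922629  0.90496031] -0.1359709736089868 tilt 25.182061633085763 yaw -1.2424765063140508
o [0.47       0.2        0.06864374]
y hist rails (array([  0,   0,   0,   0,   0,   0,   0,  99, 522, 289,   0,   0,   0,
         0,   0,   0, 118, 479, 288,  35,  13,   0,   0,   0,   0,   0]), array([-130, -120, -110, -100,  -90,  -80,  -70,  -60,  -50,  -40,  -30,
        -20,  -10,    0,   10,   20,   30,   40,   50,   60,   70,   80,
         90,  100,  110,  120,  130]))
stop 962 [[  0.1 -56.9  11.5]
 [ 10.2  14.5  19.5]
 [ 20.9  64.5  21.2]]
rackscene 1493 424 [-0.4270902   0.00220909  0.90420632] -0.13697971498747108 tilt 25.283400477859253 yaw -0.29635465157532775
o [0.47       0.2        0.07001816]
y hist rails (array([  0,   0,   0,   0,   0,   5,   3,  86, 135,  25,   0,   0,   0,
         0,   0,   0,  75, 122,  21,   0,   0,   0,   0,   0,   0,   0]), array([-130, -120, -110, -100,  -90,  -80,  -70,  -60,  -50,  -40,  -30,
        -20,  -10,    0,   10,   20,   30,   40,   50,   60,   70,   80,
         90,  100,  110,  120,  130]))
stop 269 [[ -3.7 -64.1  11.5]
 [  6.3  -7.9  19.6]
 [ 17.5  59.4  23.2]]
```

View pics/rk.png

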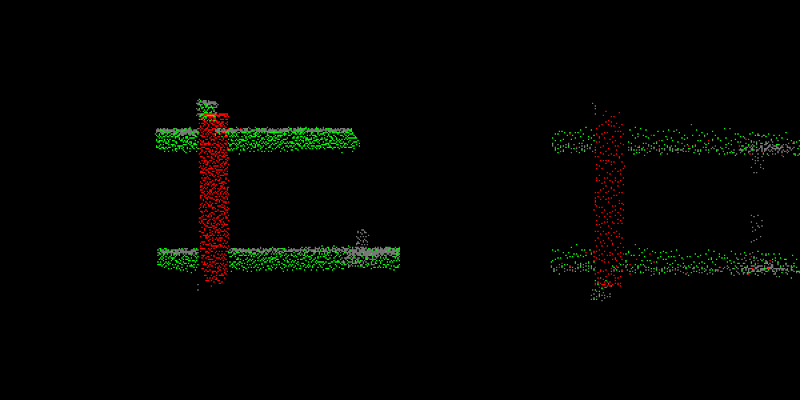

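The two clouds agree on rack yaw and tilt but differ by 3–6 mm in position. A quick wrist look at the rack should settle it, so I'll first check that the way there is clear.

```bash
python3 - <<'E'
from h import *
for f in ["scenseP"]: pass
for f in ["sideP.npy","side2.npy","sceneP.npy"]:
    P=np.load(f).reshape(-1,3); 
    for z in (.17,.25,.33):
        k=(P[:,2]>z)&(P[:,2]<.6)&(P[:,0]>.35)&(P[:,0]<.85)&(P[:,1]>.07)&(P[:,1]<.5)
        if k.sum(): print(f,z,k.sum(),P[k].min(0),P[k].max(0),np.percentile(P[k],5,axis=0))
plan([.53,.15,.28],np.radians(0),11)
E
```

```text
sideP.npy 0.17 28381 [0.45887046 0.39138965 0.17005056] [0.65533628 0.49999302 0.45701098] [0.46979251 0.41299821 0.18877976]
sideP.npy 0.25 23799 [0.46082139 0.39138965 0.25001432] [0.65533628 0.49999245 0.45701098] [0.48182689 0.41155477 0.27012197]
sideP.npy 0.33 17953 [0.48119324 0.39138965 0.33000398] [0.65533628 0.49999245 0.45701098] [0.48372007 0.41077732 0.34060666]
side2.npy 0.17 28375 [0.4589704  0.39072261 0.17000044] [0.65591624 0.49999997 0.45706367] [0.46971651 0.41292563 0.18888221]
side2.npy 0.25 23790 [0.46077916 0.39072261 0.25000332] [0.65591624 0.49999997 0.45706367] [0.48183357 0.41171564 0.27013205]
side2.npy 0.33 17948 [0.48102015 0.39072261 0.33001963] [0.65591624 0.49999997 0.45706367] [0.48371629 0.41101019 0.34066307]
sceneP.npy 0.17 10329 [0.45639498 0.38777091 0.1700218 ] [0.84994878 0.4999787  0.50091484] [0.48077723 0.39736484 0.18466874]
sceneP.npy 0.25 7480 [0.45789291 0.38777091 0.25001514] [0.84994878 0.4999787  0.50091484] [0.48172292 0.39742109 0.25988378]
sceneP.npy 0.33 4368 [0.47692858 0.38777091 0.33005514] [0.84532467 0.49997649 0.50091484] [0.48251098 0.39735164 0.33584217]
at [ 0.5058 -0.1804  0.1878] th -0.1289 d [0.0242 0.3304 0.0922]
[30.1, -1.7, -8.4] -0.012
[30.1, -1.3, -8.4] -0.012
[30.1, -1.0, -8.4] -0.012
[30.1, -0.6, -8.4] -0.012
[30.1, -0.3, -8.4] -0.012
[30.1, 0.1, -8.4] -0.012
[30.1, 0.4, -8.4] -0.012
[30.1, 0.8, -8.4] -0.012
[30.1, 1.1, -8.4] -0.012
[30.1, 1.5, -8.4] -0.012
[30.1, 1.8, -8.4] -0.012
```

{"op": "move_arm", "data": {
  "increments": [
    {"xyz":[30,-1.7,-10],"roll":-0.012,"grip":50},
    {"xyz":[30,-1.3,-10],"roll":-0.012,"grip":50},
    {"xyz":[30,-1,-10],"roll":-0.012,"grip":50},
    {"xyz":[30,-0.6,-10],"roll":-0.012,"grip":50},
    {"xyz":[30,-0.3,-10],"roll":-0.012,"grip":50}
  ]
}}

```text
time_s: 10.7
position: [0.5163, -0.0294, 0.2384]
tcp_rot: [[0.069, 0.998, 0.0], [0.998, -0.069, 0.0], [0.0, 0.0, -1.0]]
force: [0.7, -0.9, -0.1]
opening: 0.502
grasp_force: 0.0
```

{"op": "move_arm", "data": {
  "increments": [
    {"xyz":[30,0,-10],"roll":-0.012,"grip":50},
    {"xyz":[30,0.4,-10],"roll":-0.012,"grip":50},
    {"xyz":[30,0.8,-10],"roll":-0.012,"grip":50},
    {"xyz":[30,1.1,-10],"roll":-0.012,"grip":50},
    {"xyz":[30,1.5,-10],"roll":-0.012,"grip":50}
  ]
}}

```text
time_s: 11.12
position: [0.5268, 0.1206, 0.2885]
tcp_rot: [[0.008, 1.0, 0.0], [1.0, -0.008, -0.0], [-0.0, 0.0, -1.0]]
force: [1.0, -0.3, -0.6]
opening: 0.499
grasp_force: 0.0
```

{"op": "move_arm", "data": {
  "increments": [
    {"xyz":[30,2,0],"roll":-0.009,"grip":50},
    {"xyz":[0,0,0],"roll":0,"grip":50},
    {"xyz":[0,0,0],"roll":0,"grip":50},
    {"xyz":[0,0,0],"roll":0,"grip":50},
    {"xyz":[0,0,0],"roll":0,"grip":50}
  ]
}}

```text
time_s: 11.53
position: [0.5289, 0.1481, 0.2875]
tcp_rot: [[0.001, 1.0, -0.001], [1.0, -0.001, -0.001], [-0.001, -0.001, -1.0]]
force: [-0.5, 0.6, -0.4]
opening: 0.499
grasp_force: 0.0
```

```bash
python3 - <<'E'
from h import *
s=bot.read_state(); print(s["time_s"],s["position"],abs(s["qvel"]).max())
im,P,_=cloud("wrist"); save(im,"w4"); np.save("w4.npy",P)
Q,c=mask_pts("rack","wrist",P); print(c,len(Q),Q.min(0),Q.max(0))
# fit: use all points in the region, plane from RANSAC
A=P.reshape(-1,3); A=A[~np.isnan(A[:,0])]; A=A[(A[:,1]>.1)&(A[:,1]<.3)&(A[:,0]>.38)&(A[:,0]<.7)&(A[:,2]>.04)&(A[:,2]<.17)]
rng=np.random.default_rng(0); best=(0,)
for _ in range(4000):
    a,b,c=A[rng.integers(len(A),size=3)]; m=np.cross(b-a,c-a); l=np.linalg.norm(m)
    if l<1e-6: continue
    m/=l; m*=np.sign(m[2])
    if abs(np.degrees(np.arccos(m[2]))-25)>3 or m[0]>0: continue
    k=np.abs((A-a)@m)<.0015
    if k.sum()>best[0]: best=(k.sum(),m,a@m,k)
n_,m,d,k=best; I=A[k]; c0=I.mean(0); m=np.linalg.svd(I-c0,full_matrices=0)[2][2]; m*=np.sign(m[2]); d=c0@m
print(n_,len(A),"n",m,d,"tilt",np.degrees(np.arccos(m[2])),"yaw",np.degrees(np.arctan2(-m[1],-m[0])))
print("rail inlier rect xy",rect(I))
ex=np.array([m[2],0,-m[0]]); ex/=np.linalg.norm(ex); ey=np.cross(m,ex)
o=np.array([.47,.2,(d-m[0]*.47-m[1]*.2)/m[2]]); C=(A-o)@np.array([ex,ey,m]).T*1000; print("o",o)
F=C[np.abs(C[:,2])<1.5]
for a in (-60,-20,20,60,100,140):
    G=F[(F[:,0]>a)&(F[:,0]<a+40)]
    for sg in (1,-1):
        g=G[G[:,1]*sg>0]
        if len(g)>20: print(a,sg,len(g),np.percentile(g[:,1],[2,98]).round(1))
S=C[(C[:,2]>17)&(C[:,2]<26)&(np.abs(C[:,0])<60)]; print("stop",rect(S/1000),np.percentile(S,[1,50,99],axis=0).round(1))
E
```

```text
11.5333 [0.5289305  0.14807621 0.28750589] 0.5910245284226188
0.62 22337 [ 0.42788008  0.10337765 -0.01042766] [0.70879704 0.2742765  0.15335945]
6811 11912 n [-0.42248682  0.00829995  0.90633106] -0.1328299231727535 tilt 24.99684397725644 yaw -1.1254575416525572
rail inlier rect xy (array([542.7, 198. ]), array([145.6, 203.5]), 88.9)
o [0.47       0.2        0.07070142]
-60 1 139 [37.5 52.8]
-60 -1 123 [-52.  -37.5]
-20 1 206 [37.1 66.8]
-20 -1 174 [-55.5 -37.8]
20 1 615 [36.9 51.5]
20 -1 500 [-53.2 -38.2]
60 1 727 [35.8 51. ]
60 -1 570 [-53.9 -39. ]
100 1 820 [35.5 50.1]
100 -1 664 [-54.4 -39.5]
140 1 961 [34.6 49.5]
140 -1 750 [-55.1 -40.1]
stop (array([11.1, -0.4]), array([129.8,  23.2]), 89.4) [[  0.2 -63.4  17.3]
 [ 11.9   4.7  19.1]
 [ 22.5  63.   20.6]]
```

View pics/w4.png

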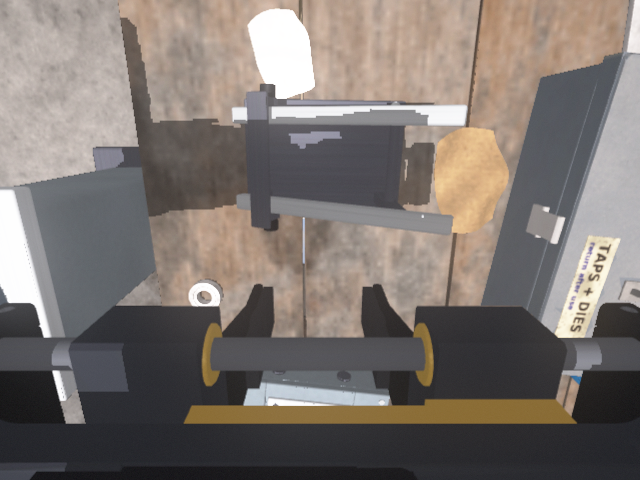

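The wrist view shows both rails (y about 115 and 215 px) and the stop bar at column 262. The rack yaw is about -1.1°, the centre line is at y ≈ 0.2 m, and the stop face is at x ≈ 0.48 m. Now I'll go back and grasp the handle.

```bash
python3 -c "
from h import *
plan([.5095,-.1825,.19],np.radians(-7.4),11)"
```

```text
at [0.5291 0.1479 0.2876] th -0.0018 d [-0.0196 -0.3304 -0.0976]
[-30.0, -1.7, 8.9] 0.012
[-30.1, -1.4, 8.9] 0.012
[-30.1, -1.0, 8.9] 0.012
[-30.1, -0.7, 8.9] 0.012
[-30.1, -0.3, 8.9] 0.012
[-30.1, 0.0, 8.9] 0.012
[-30.1, 0.4, 8.9] 0.012
[-30.1, 0.7, 8.9] 0.012
[-30.1, 1.1, 8.9] 0.012
[-30.1, 1.4, 8.9] 0.012
[-30.0, 1.8, 8.9] 0.012
```

{"op": "move_arm", "data": {
  "increments": [
    {"xyz":[-30,-1.7,9],"roll":0.012,"grip":50},
    {"xyz":[-30,-1.4,9],"roll":0.012,"grip":50},
    {"xyz":[-30,-1,9],"roll":0.012,"grip":50},
    {"xyz":[-30,-0.7,9],"roll":0.012,"grip":50},
    {"xyz":[-30,-0.3,9],"roll":0.012,"grip":50}
  ]
}}

```text
time_s: 12.05
position: [0.52, -0.003, 0.2425]
tcp_rot: [[0.062, 0.998, 0.0], [0.998, -0.062, -0.0], [-0.0, 0.0, -1.0]]
force: [0.2, 0.1, -0.5]
opening: 0.497
grasp_force: 0.0
```

{"op": "move_arm", "data": {
  "increments": [
    {"xyz":[-30,0,9],"roll":0.012,"grip":50},
    {"xyz":[-30,0.4,9],"roll":0.012,"grip":50},
    {"xyz":[-30,0.7,9],"roll":0.012,"grip":50},
    {"xyz":[-30,1.1,9],"roll":0.012,"grip":50},
    {"xyz":[-30,1.4,9],"roll":0.012,"grip":50}
  ]
}}

```text
time_s: 12.47
position: [0.5108, -0.1531, 0.1975]
tcp_rot: [[0.122, 0.993, 0.0], [0.993, -0.122, -0.0], [-0.0, 0.0, -1.0]]
force: [-1.2, 0.5, 0.7]
opening: 0.498
grasp_force: 0.0
```

{"op": "move_arm", "data": {
  "increments": [
    {"xyz":[-30,1.8,9],"roll":0.007,"grip":45},
    {"xyz":[0,0,0],"roll":0,"grip":40},
    {"xyz":[0,0,0],"roll":0,"grip":40},
    {"xyz":[0,0,0],"roll":0,"grip":40}
  ]
}}

```text
time_s: 12.8
position: [0.5091, -0.1809, 0.1888]
tcp_rot: [[0.128, 0.992, -0.001], [0.992, -0.128, 0.001], [0.001, -0.001, -1.0]]
force: [0.2, 0.3, -0.2]
opening: 0.405
grasp_force: 0.0
```

```bash
python3 -c "
from h import *
plan([.5095,-.1825,.070],np.radians(-7.4),5)"
```

```text
at [ 0.5091 -0.1809  0.1888] th -0.1288 d [ 0.0004 -0.0016 -0.1188]
[-0.3, 0.1, 23.8] 0.0
[-0.3, 0.1, 23.8] 0.0
[-0.3, 0.1, 23.8] 0.0
[-0.3, 0.1, 23.8] 0.0
[-0.3, 0.1, 23.8] 0.0
```

{"op": "move_arm", "data": {
  "increments": [
    {"xyz":[-1.6,0.5,25],"roll":0,"grip":40},
    {"xyz":[0,0,25],"roll":0,"grip":40},
    {"xyz":[0,0,25],"roll":0,"grip":40},
    {"xyz":[0,0,25],"roll":0,"grip":40},
    {"xyz":[0,0,19],"roll":0,"grip":40}
  ]
}}

```text
time_s: 13.22
position: [0.5096, -0.1806, 0.0689]
tcp_rot: [[0.125, 0.992, -0.001], [0.992, -0.125, 0.001], [0.001, -0.001, -1.0]]
force: [0.1, 0.7, -0.9]
opening: 0.399
grasp_force: 0.0
```

{"op": "move_arm", "data": {
  "increments": [
    {"xyz":[0,0,0],"roll":0,"grip":0},
    {"xyz":[0,0,0],"roll":0,"grip":0},
    {"xyz":[0,0,0],"roll":0,"grip":0},
    {"xyz":[0,0,0],"roll":0,"grip":0},
    {"xyz":[0,0,0],"roll":0,"grip":0}
  ]
}}

```text
time_s: 13.63
position: [0.5101, -0.1821, 0.0714]
tcp_rot: [[0.126, 0.992, 0.001], [0.992, -0.126, -0.001], [-0.001, 0.001, -1.0]]
force: [-1.4, 0.6, 3.4]
opening: 0.157
grasp_force: 30.0
```

{"op": "move_arm", "data": {
  "increments": [
    {"xyz":[0,0,0],"roll":0,"grip":0},
    {"xyz":[0,0,-4],"roll":0,"grip":0},
    {"xyz":[0,0,-4],"roll":0,"grip":0},
    {"xyz":[0,0,-4],"roll":0,"grip":0}
  ]
}}

```text
time_s: 13.97
position: [0.51, -0.1823, 0.0821]
tcp_rot: [[0.127, 0.992, 0.0], [0.992, -0.127, -0.0], [-0.0, 0.0, -1.0]]
force: [0.3, -0.6, -4.2]
opening: 0.162
grasp_force: 30.0
```

{"op": "move_arm", "data": {
  "increments": [
    {"xyz":[0,0,-15],"roll":0,"grip":0},
    {"xyz":[0,0,-25],"roll":0,"grip":0},
    {"xyz":[0,0,-30],"roll":0,"grip":0},
    {"xyz":[0,0,-30],"roll":0,"grip":0},
    {"xyz":[0,0,-20],"roll":0,"grip":0}
  ]
}}

```text
time_s: 14.38
position: [0.5107, -0.1827, 0.2046]
tcp_rot: [[0.127, 0.992, 0.003], [0.992, -0.127, -0.002], [-0.001, 0.003, -1.0]]
force: [1.7, -1.2, -4.9]
opening: 0.155
grasp_force: 30.0
```

```bash
python3 -c "
from h import *
print(bot.read_state()['force'],bot.read_state()['moment'])
plan([.552,.1985,.20],np.radians(-1.0),15)"
```

```text
[ 1.73040852 -1.21074739 -4.89751245] [-0.02043468 -0.04115019 -0.0489121 ]
at [ 0.5107 -0.1827  0.2046] th -0.1271 d [ 0.0413  0.3812 -0.0046]
[25.6, -0.5, 0.3] -0.007
[25.6, -0.3, 0.3] -0.007
[25.6, -0.1, 0.3] -0.007
[25.6, 0.1, 0.3] -0.007
[25.6, 0.3, 0.3] -0.007
[25.6, 0.4, 0.3] -0.007
[25.6, 0.6, 0.3] -0.007
[25.6, 0.8, 0.3] -0.007
[25.5, 1.0, 0.3] -0.007
[25.5, 1.2, 0.3] -0.007
[25.5, 1.4, 0.3] -0.007
[25.5, 1.6, 0.3] -0.007
[25.5, 1.8, 0.3] -0.007
[25.5, 1.9, 0.3] -0.007
[25.5, 2.1, 0.3] -0.007
```

{"op": "move_arm", "data": {
  "increments": [
    {"xyz":[20,-0.5,0],"roll":-0.007,"grip":0},
    {"xyz":[25,-0.3,0],"roll":-0.007,"grip":0},
    {"xyz":[26,0,0],"roll":-0.007,"grip":0},
    {"xyz":[26,0,0],"roll":-0.007,"grip":0},
    {"xyz":[26,0.3,0],"roll":-0.007,"grip":0}
  ]
}}

```text
time_s: 14.8
position: [0.5228, -0.0589, 0.2019]
tcp_rot: [[0.092, 0.996, -0.0], [0.996, -0.092, 0.0], [0.0, -0.0, -1.0]]
force: [0.0, -0.7, -3.5]
opening: 0.156
grasp_force: 30.0
```

{"op": "move_arm", "data": {
  "increments": [
    {"xyz":[26,0.4,0],"roll":-0.007,"grip":0},
    {"xyz":[26,0.6,0],"roll":-0.007,"grip":0},
    {"xyz":[26,0.8,0],"roll":-0.007,"grip":0},
    {"xyz":[26,1,0],"roll":-0.007,"grip":0},
    {"xyz":[26,1.2,0],"roll":-0.007,"grip":0}
  ]
}}

```text
time_s: 15.22
position: [0.537, 0.0706, 0.2018]
tcp_rot: [[0.057, 0.998, -0.0], [0.998, -0.057, 0.0], [-0.0, -0.0, -1.0]]
force: [1.0, 0.5, -3.7]
opening: 0.157
grasp_force: 30.0
```

{"op": "move_arm", "data": {
  "increments": [
    {"xyz":[26,1.4,0],"roll":-0.007,"grip":0},
    {"xyz":[26,1.6,0],"roll":-0.007,"grip":0},
    {"xyz":[26,1.8,0],"roll":-0.007,"grip":0},
    {"xyz":[25,1.9,0],"roll":-0.007,"grip":0},
    {"xyz":[18,2,0],"roll":-0.007,"grip":0}
  ]
}}

```text
time_s: 15.63
position: [0.5509, 0.192, 0.2017]
tcp_rot: [[0.021, 1.0, -0.001], [1.0, -0.021, 0.001], [0.001, -0.001, -1.0]]
force: [0.8, -0.6, -4.3]
opening: 0.158
grasp_force: 30.0
```

{"op": "move_arm", "data": {
  "increments": [
    {"xyz":[4,0,0],"roll":0,"grip":0},
    {"xyz":[0,0,0],"roll":0,"grip":0},
    {"xyz":[0,0,0],"roll":0,"grip":0},
    {"xyz":[0,0,0],"roll":0,"grip":0}
  ]
}}

```text
time_s: 15.97
position: [0.5511, 0.1927, 0.2017]
tcp_rot: [[0.023, 1.0, -0.001], [1.0, -0.023, -0.001], [-0.001, -0.001, -1.0]]
force: [-0.0, -0.4, -3.9]
opening: 0.157
grasp_force: 30.0
```

```bash
python3 -c "
from h import *
print(bot.read_state()['force'],bot.read_state()['moment'])
plan([.552,.1985,.164],np.radians(-1.0),3)
im,P,_=cloud('side'); save(im[200:440,180:420],'s3')
"
```

```text
[-0.02678928 -0.37561322 -3.85269881] [ 0.00820209 -0.00902246 -0.00198373]
at [0.5511 0.1927 0.2017] th -0.0229 d [ 0.0009  0.0058 -0.0377]
[1.9, 0.3, 12.6] -0.002
[1.9, 0.3, 12.6] -0.002
[1.9, 0.3, 12.6] -0.002
```

{"op": "move_arm", "data": {
  "increments": [
    {"xyz":[3,0.5,9],"roll":-0.003,"grip":0},
    {"xyz":[2.8,0.4,10],"roll":-0.003,"grip":0},
    {"xyz":[0,0,10],"roll":0,"grip":0},
    {"xyz":[0,0,7],"roll":0,"grip":0},
    {"xyz":[0,0,0],"roll":0,"grip":0}
  ]
}}

```text
time_s: 16.43
position: [0.5506, 0.1991, 0.1632]
tcp_rot: [[0.016, 1.0, -0.005], [1.0, -0.016, -0.001], [-0.001, -0.005, -1.0]]
force: [-1.5, 0.8, -3.4]
opening: 0.161
grasp_force: 30.0
```

{"op": "move_arm", "data": {
  "increments": [
    {"xyz":[0,0,1],"roll":0,"grip":0},
    {"xyz":[0,0,1],"roll":0,"grip":0},
    {"xyz":[0,0,0],"roll":0,"grip":0}
  ]
}}

```text
time_s: 16.68
position: [0.5527, 0.1996, 0.164]
tcp_rot: [[0.016, 1.0, 0.0], [1.0, -0.016, 0.0], [0.0, 0.0, -1.0]]
force: [-0.0, -0.3, -3.5]
opening: 0.16
grasp_force: 30.0
```

{"op": "move_arm", "data": {
  "increments": [
    {"xyz":[0,0,1],"roll":0,"grip":0},
    {"xyz":[0,0,1],"roll":0,"grip":0},
    {"xyz":[0,0,0],"roll":0,"grip":0}
  ]
}}

```text
time_s: 16.93
position: [0.5525, 0.1996, 0.162]
tcp_rot: [[0.016, 1.0, 0.0], [1.0, -0.016, 0.0], [0.0, 0.0, -1.0]]
force: [-1.3, -0.0, -4.2]
opening: 0.158
grasp_force: 30.0
```

{"op": "move_arm", "data": {
  "increments": [
    {"xyz":[-1,0,1],"roll":0,"grip":0},
    {"xyz":[0,0,1],"roll":0,"grip":0},
    {"xyz":[0,0,0],"roll":0,"grip":0}
  ]
}}

```text
time_s: 17.18
position: [0.5525, 0.1985, 0.1598]
tcp_rot: [[0.016, 1.0, 0.0], [1.0, -0.016, -0.0], [-0.0, 0.0, -1.0]]
force: [0.1, -0.1, -4.3]
opening: 0.161
grasp_force: 30.0
```

{"op": "move_arm", "data": {
  "increments": [
    {"xyz":[0,0,1],"roll":0,"grip":0},
    {"xyz":[0,0,0.5],"roll":0,"grip":0},
    {"xyz":[0,0,0],"roll":0,"grip":0}
  ]
}}

```text
time_s: 17.43
position: [0.5523, 0.1986, 0.1592]
tcp_rot: [[0.016, 1.0, 0.0], [1.0, -0.016, -0.0], [-0.0, 0.0, -1.0]]
force: [-1.9, -1.0, 3.3]
opening: 0.154
grasp_force: 30.0
```

{"op": "move_arm", "data": {
  "increments": [
    {"xyz":[0,0,0.5],"roll":0,"grip":0},
    {"xyz":[0,0,0.5],"roll":0,"grip":0},
    {"xyz":[0,0,0],"roll":0,"grip":0}
  ]
}}

```text
time_s: 17.68
position: [0.5521, 0.1986, 0.1585]
tcp_rot: [[0.016, 1.0, -0.0], [1.0, -0.016, -0.0], [-0.0, -0.0, -1.0]]
force: [-3.8, -0.7, 7.3]
opening: 0.156
grasp_force: 30.0
```

{"op": "move_arm", "data": {
  "increments": [
    {"xyz":[0,0,-0.5],"roll":0,"grip":17},
    {"xyz":[0,-1,1],"roll":0,"grip":18},
    {"xyz":[0,-1,2],"roll":0,"grip":18},
    {"xyz":[0,-1,2],"roll":0,"grip":18},
    {"xyz":[0,0,0],"roll":0,"grip":18}
  ]
}}

```text
time_s: 18.1
position: [0.5484, 0.1987, 0.1518]
tcp_rot: [[0.016, 1.0, -0.002], [1.0, -0.016, -0.0], [-0.0, -0.002, -1.0]]
force: [-3.1, -0.3, -1.4]
opening: 0.185
grasp_force: 2.7
```

```bash
python3 -c "
from h import *
print(bot.read_state()['force'],bot.read_state()['opening'])
im,P,_=cloud('side'); save(cv2.resize(im[180:420,180:420],(600,600)),'s4')
"
```

```text
[-3.14739653 -0.3236041  -1.40118584] 0.18451540953930848
```

View pics/s4.png

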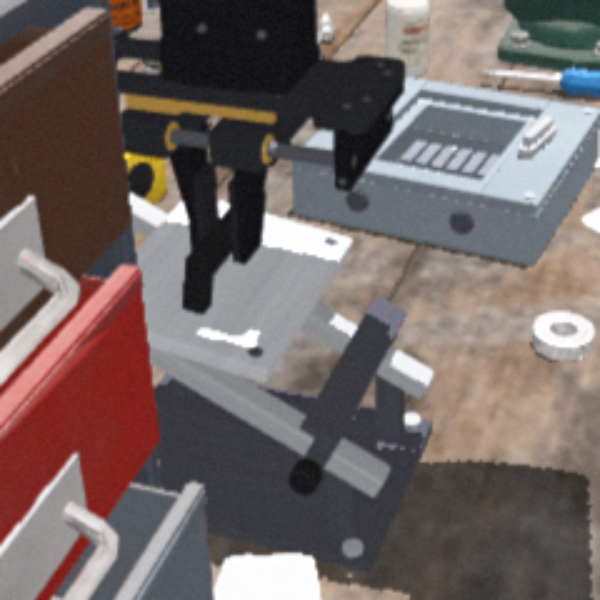

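The panel's far edge rests on the rails and its near edge is tilting down, guided by the fingers as intended. I'll continue.

{"op": "move_arm", "data": {
  "increments": [
    {"xyz":[0,-0.6,1.3],"roll":0,"grip":19},
    {"xyz":[0,-0.6,1.3],"roll":0,"grip":19},
    {"xyz":[0,-0.6,1.3],"roll":0,"grip":20},
    {"xyz":[0,-0.6,1.3],"roll":0,"grip":20},
    {"xyz":[0,0,0],"roll":0,"grip":20}
  ]
}}

```text
time_s: 18.57
position: [0.5468, 0.1987, 0.1473]
tcp_rot: [[0.016, 1.0, -0.001], [1.0, -0.016, -0.0], [-0.0, -0.001, -1.0]]
force: [-2.3, -0.3, -2.5]
opening: 0.199
grasp_force: 1.4
```

{"op": "move_arm", "data": {
  "increments": [
    {"xyz":[0,-0.5,1.4],"roll":0,"grip":20},
    {"xyz":[0,-0.5,1.4],"roll":0,"grip":21},
    {"xyz":[0,-0.5,1.4],"roll":0,"grip":21},
    {"xyz":[0,-0.5,1.3],"roll":0,"grip":21},
    {"xyz":[0,0,0],"roll":0,"grip":21}
  ]
}}

```text
time_s: 18.98
position: [0.5448, 0.1987, 0.1418]
tcp_rot: [[0.016, 1.0, -0.001], [1.0, -0.016, -0.0], [-0.0, -0.001, -1.0]]
force: [-2.5, -0.1, -1.3]
opening: 0.209
grasp_force: 1.4
```

{"op": "move_arm", "data": {
  "increments": [
    {"xyz":[0,-0.4,1.4],"roll":0,"grip":22},
    {"xyz":[0,-0.4,1.4],"roll":0,"grip":22},
    {"xyz":[0,-0.4,1.4],"roll":0,"grip":22},
    {"xyz":[0,-0.4,1.4],"roll":0,"grip":23},
    {"xyz":[0,0,0],"roll":0,"grip":23}
  ]
}}

```text
time_s: 19.4
position: [0.5431, 0.1987, 0.1362]
tcp_rot: [[0.016, 1.0, -0.001], [1.0, -0.016, -0.0], [-0.0, -0.001, -1.0]]
force: [-3.6, 0.3, -0.7]
opening: 0.227
grasp_force: 1.5
```

{"op": "move_arm", "data": {
  "increments": [
    {"xyz":[0,-0.4,1.3],"roll":0,"grip":23},
    {"xyz":[0,-0.3,1.3],"roll":0,"grip":24},
    {"xyz":[0,-0.3,1.2],"roll":0,"grip":25},
    {"xyz":[0,0,0],"roll":0,"grip":26},
    {"xyz":[0,0,0],"roll":0,"grip":27}
  ]
}}

```text
time_s: 19.82
position: [0.5441, 0.1989, 0.1332]
tcp_rot: [[0.016, 1.0, 0.004], [1.0, -0.016, 0.0], [0.001, 0.004, -1.0]]
force: [0.7, 0.3, 0.1]
opening: 0.265
grasp_force: 0.0
```

```bash
cat > pan.py <<'E'
from h import *
def panel(cam):
    im,P,_=cloud(cam); Q,c=mask_pts("panel",cam,P)
    Q=Q[(Q[:,1]>.1)&(Q[:,1]<.3)&(Q[:,2]>.05)]
    rng=np.random.default_rng(0); best=(0,)
    for _ in range(3000):
        a,b,e=Q[rng.integers(len(Q),size=3)]; m=np.cross(b-a,e-a); l=np.linalg.norm(m)
        if l<1e-6: continue
        m/=l; m*=np.sign(m[2]); k=np.abs((Q-a)@m)<.0015
        if m[2]>.8 and k.sum()>best[0]: best=(k.sum(),m,k)
    I=Q[best[2]]; c0=I.mean(0); m=np.linalg.svd(I-c0,full_matrices=0)[2][2]; m*=np.sign(m[2])
    ex=np.array([.9063,0,.4226]); ex-=m*(ex@m); ex/=np.linalg.norm(ex); ey=np.cross(m,ex)
    o=np.array([.47,.2,0]); o[2]=c0[2]-((o-c0)[:2]@m[:2])/m[2]
    C=(I-o)@np.array([ex,ey,m]).T*1000
    print(cam,"conf",round(c,2),len(I),"tilt",np.degrees(np.arccos(m[2])).round(2),"n",m.round(3),"o_z",o[2].round(4),"rect s,y",rect(C/1000),np.percentile(C[:,:2],[.5,99.5],axis=0).round(1))
    return im
E
python3 -c "
from pan import *
print(bot.read_state()['force'],bot.read_state()['opening'],bot.read_state()['position'])
panel('side');panel('scene')
"
```

```text
[0.72130597 0.33206268 0.12467341] 0.26518260927160736 [0.54406278 0.19889148 0.13324782]
side conf 0.76 2989 tilt 24.87 n [-0.42   0.008  0.907] o_z 0.0806 rect s,y (array([92.6, -2. ]), array([141.1, 109.6]), 89.5) [[ 38.3 -69.2]
 [145.4  67.7]]
scene conf 0.88 607 tilt 24.33 n [-0.412  0.015  0.911] o_z 0.0826 rect s,y (array([88.8, -2.8]), array([142.8, 109.6]), 89.6) [[ 34.2 -72.8]
 [142.   66.4]]
```

{"op": "move_arm", "data": {
  "increments": [
    {"xyz":[0,-1.8,0.8],"roll":0,"grip":27},
    {"xyz":[0,-1.8,0.8],"roll":0,"grip":27},
    {"xyz":[0,-1.8,0.8],"roll":0,"grip":27},
    {"xyz":[0,-1.8,0.9],"roll":0,"grip":27},
    {"xyz":[0,-1.8,0.9],"roll":0,"grip":27}
  ]
}}

```text
time_s: 20.43
position: [0.5333, 0.1989, 0.1285]
tcp_rot: [[0.016, 1.0, 0.0], [1.0, -0.016, 0.0], [0.0, 0.0, -1.0]]
force: [1.5, -0.9, -0.1]
opening: 0.271
grasp_force: 0.3
```

{"op": "move_arm", "data": {
  "increments": [
    {"xyz":[0,-1.8,0.8],"roll":0,"grip":27},
    {"xyz":[0,-1.8,0.8],"roll":0,"grip":27},
    {"xyz":[0,-1.8,0.8],"roll":0,"grip":27},
    {"xyz":[0,-1.8,0.9],"roll":0,"grip":27},
    {"xyz":[0,-1.8,0.9],"roll":0,"grip":27}
  ]
}}

```text
time_s: 20.85
position: [0.5243, 0.1991, 0.1243]
tcp_rot: [[0.016, 1.0, 0.0], [1.0, -0.016, -0.0], [-0.0, 0.0, -1.0]]
force: [-0.1, -0.4, -0.0]
opening: 0.269
grasp_force: 0.3
```

```bash
python3 -c "
from pan import *
print(bot.read_state()['force'],bot.read_state()['opening'],bot.read_state()['position'])
panel('side')
"
```

```text
[-0.06952782 -0.39988962 -0.00252401] 0.2694093071167801 [0.52428427 0.19908575 0.12429136]
side conf 0.8 3289 tilt 24.97 n [-0.422  0.008  0.907] o_z 0.0804 rect s,y (array([74.8, -1.1]), array([139.6, 109.6]), 89.1) [[ 20.5 -68.4]
 [128.7  67.8]]
```

{"op": "move_arm", "data": {
  "increments": [
    {"xyz":[0,-0.9,0.4],"roll":0,"grip":27},
    {"xyz":[0,-0.9,0.4],"roll":0,"grip":27},
    {"xyz":[0,-0.9,0.4],"roll":0,"grip":27},
    {"xyz":[0,-0.9,0.4],"roll":0,"grip":27},
    {"xyz":[0,-0.9,0.5],"roll":0,"grip":27}
  ]
}}

```text
time_s: 21.37
position: [0.52, 0.1991, 0.1223]
tcp_rot: [[0.016, 1.0, 0.0], [1.0, -0.016, 0.0], [0.0, 0.0, -1.0]]
force: [0.6, 0.4, -0.2]
opening: 0.269
grasp_force: 0.3
```

{"op": "move_arm", "data": {
  "increments": [
    {"xyz":[0,-0.9,0.4],"roll":0,"grip":27},
    {"xyz":[0,0,0],"roll":0,"grip":27}
  ]
}}

```text
time_s: 21.53
position: [0.5187, 0.1991, 0.1217]
tcp_rot: [[0.016, 1.0, -0.001], [1.0, -0.016, -0.0], [-0.0, -0.001, -1.0]]
force: [0.9, 0.1, 0.2]
opening: 0.273
grasp_force: 0.2
```

{"op": "move_arm", "data": {
  "increments": [
    {"xyz":[0,-0.4,0.2],"roll":0,"grip":27},
    {"xyz":[0,-0.4,0.2],"roll":0,"grip":27},
    {"xyz":[0,0,0],"roll":0,"grip":27}
  ]
}}

```text
time_s: 21.78
position: [0.5182, 0.1992, 0.1215]
tcp_rot: [[0.016, 1.0, -0.0], [1.0, -0.016, 0.0], [0.0, -0.0, -1.0]]
force: [1.1, 0.0, -0.1]
opening: 0.269
grasp_force: 0.3
```

{"op": "move_arm", "data": {
  "increments": [
    {"xyz":[0,-0.4,0.2],"roll":0,"grip":27},
    {"xyz":[0,-0.4,0.2],"roll":0,"grip":27},
    {"xyz":[0,0,0],"roll":0,"grip":27}
  ]
}}

```text
time_s: 22.03
position: [0.5173, 0.1992, 0.1211]
tcp_rot: [[0.016, 1.0, -0.0], [1.0, -0.016, -0.0], [-0.0, -0.0, -1.0]]
force: [0.2, -0.2, 1.3]
opening: 0.27
grasp_force: 0.3
```

{"op": "move_arm", "data": {
  "increments": [
    {"xyz":[0,-0.4,0.2],"roll":0,"grip":27},
    {"xyz":[0,0,0],"roll":0,"grip":27}
  ]
}}

```text
time_s: 22.2
position: [0.5169, 0.1992, 0.1208]
tcp_rot: [[0.016, 1.0, -0.0], [1.0, -0.016, -0.0], [-0.0, -0.0, -1.0]]
force: [0.7, -0.2, 0.3]
opening: 0.271
grasp_force: 0.3
```

{"op": "move_arm", "data": {
  "increments": [
    {"xyz":[0,-0.4,0.2],"roll":0,"grip":27},
    {"xyz":[0,0,0],"roll":0,"grip":27}
  ]
}}

```text
time_s: 22.37
position: [0.5166, 0.1992, 0.1206]
tcp_rot: [[0.016, 1.0, -0.0], [1.0, -0.016, 0.0], [0.0, -0.0, -1.0]]
force: [-0.0, -0.3, 1.3]
opening: 0.27
grasp_force: 0.3
```

{"op": "move_arm", "data": {
  "increments": [
    {"xyz":[0,-0.4,0.2],"roll":0,"grip":27},
    {"xyz":[0,0,0],"roll":0,"grip":27}
  ]
}}

```text
time_s: 22.53
position: [0.5161, 0.1992, 0.1204]
tcp_rot: [[0.016, 1.0, -0.0], [1.0, -0.016, -0.0], [-0.0, -0.0, -1.0]]
force: [0.6, -0.5, 0.2]
opening: 0.273
grasp_force: 0.3
```

{"op": "move_arm", "data": {
  "increments": [
    {"xyz":[0,-0.4,0.2],"roll":0,"grip":27},
    {"xyz":[0,0,0],"roll":0,"grip":27}
  ]
}}

```text
time_s: 22.7
position: [0.5157, 0.1992, 0.1202]
tcp_rot: [[0.016, 1.0, -0.0], [1.0, -0.016, -0.0], [-0.0, -0.0, -1.0]]
force: [-0.1, 0.4, 0.3]
opening: 0.271
grasp_force: 0.3
```

{"op": "move_arm", "data": {
  "increments": [
    {"xyz":[0,-0.4,0.2],"roll":0,"grip":27},
    {"xyz":[0,0,0],"roll":0,"grip":27}
  ]
}}

```text
time_s: 22.87
position: [0.5153, 0.1992, 0.12]
tcp_rot: [[0.016, 1.0, -0.0], [1.0, -0.016, -0.0], [-0.0, -0.0, -1.0]]
force: [0.4, -0.6, 0.1]
opening: 0.271
grasp_force: 0.3
```

```bash
python3 -c "
from pan import *
print(bot.read_state()['force'],bot.read_state()['opening'],bot.read_state()['position'])
panel('side')
im,P,_=cloud('side'); save(cv2.resize(im[200:420,200:420],(600,600)),'s5')
Q=P.reshape(-1,3); Q=Q[(Q[:,0]>.42)&(Q[:,0]<.52)&(Q[:,1]>.12)&(Q[:,1]<.28)]
o=np.array([.47,.2,.0688]); m=np.array([-.4235,.008,.9058]); ex=np.array([.9063,0,.4226]); ey=np.cross(m,ex)
C=(Q-o)@np.array([ex,ey,m]).T*1000; S=C[(C[:,2]>17)&(C[:,2]<24)&(C[:,0]<40)&(C[:,0]>-30)]; print('stop',len(S),rect(S/1000),np.percentile(S,[1,2,50,98,99],axis=0).round(1))
"
```

```text
[ 0.35258277 -0.5757432   0.11690936] 0.27070222105880654 [0.51529658 0.19920573 0.12002691]
side conf 0.69 864 tilt 24.82 n [-0.42   0.009  0.908] o_z 0.0904 rect s,y (array([ 1.3, -0.2]), array([131.4,  21.9]), 89.0) [[ -9.7 -63. ]
 [ 12.7  64.5]]
stop 953 (array([10.5,  0.5]), array([130.8,  22. ]), 89.1) [[ -0.7 -63.7  17.5]
 [  0.  -62.   17.8]
 [ 10.5   8.   19.5]
 [ 21.2  63.4  21.1]
 [ 21.5  64.2  21.3]]
```

View pics/s5.png

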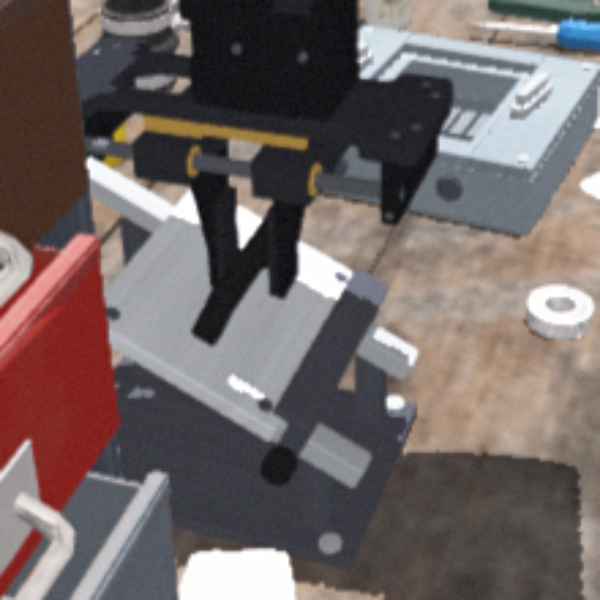

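The edge is going under the lip with no contact force yet, and the stop bar is unmoved. I'll continue in fine steps.

{"op": "move_arm", "data": {
  "increments": [
    {"xyz":[0,-0.4,0.2],"roll":0,"grip":27},
    {"xyz":[0,0,0],"roll":0,"grip":27}
  ]
}}

```text
time_s: 23.18
position: [0.515, 0.1992, 0.1199]
tcp_rot: [[0.016, 1.0, -0.0], [1.0, -0.016, -0.0], [-0.0, -0.0, -1.0]]
force: [0.8, -0.1, -1.2]
opening: 0.269
grasp_force: 0.3
```

{"op": "move_arm", "data": {
  "increments": [
    {"xyz":[0,-0.4,0.2],"roll":0,"grip":27},
    {"xyz":[0,0,0],"roll":0,"grip":27}
  ]
}}

```text
time_s: 23.35
position: [0.5145, 0.1992, 0.1196]
tcp_rot: [[0.016, 1.0, -0.0], [1.0, -0.016, -0.0], [-0.0, -0.0, -1.0]]
force: [1.0, -0.4, 0.4]
opening: 0.269
grasp_force: 0.3
```

{"op": "move_arm", "data": {
  "increments": [
    {"xyz":[0,-0.4,0.2],"roll":0,"grip":27},
    {"xyz":[0,0,0],"roll":0,"grip":27}
  ]
}}

```text
time_s: 23.52
position: [0.5141, 0.1992, 0.1194]
tcp_rot: [[0.016, 1.0, -0.0], [1.0, -0.016, -0.0], [-0.0, -0.0, -1.0]]
force: [1.0, 0.1, -0.7]
opening: 0.266
grasp_force: 0.3
```

{"op": "move_arm", "data": {
  "increments": [
    {"xyz":[0,-0.4,0.2],"roll":0,"grip":27},
    {"xyz":[0,0,0],"roll":0,"grip":27}
  ]
}}

```text
time_s: 23.68
position: [0.5137, 0.1992, 0.1193]
tcp_rot: [[0.016, 1.0, -0.0], [1.0, -0.016, -0.0], [-0.0, -0.0, -1.0]]
force: [-0.1, -0.8, 0.3]
opening: 0.272
grasp_force: 0.3
```

{"op": "move_arm", "data": {
  "increments": [
    {"xyz":[0,-0.4,0.2],"roll":0,"grip":27},
    {"xyz":[0,0,0],"roll":0,"grip":27}
  ]
}}

```text
time_s: 23.85
position: [0.5133, 0.1992, 0.119]
tcp_rot: [[0.016, 1.0, -0.0], [1.0, -0.016, -0.0], [-0.0, -0.0, -1.0]]
force: [-0.5, -0.6, 1.0]
opening: 0.268
grasp_force: 0.3
```

```bash
python3 -c "
from h import *
print(bot.read_state()['force'],bot.read_state()['opening'],bot.read_state()['position'])
im,P,_=cloud('side')
o=np.array([.47,.2,.0688]); m=np.array([-.4226,.008,.9062]); ex=np.array([.9063,0,.4226]); ey=np.cross(m,ex)
Q=P.reshape(-1,3); C=(Q-o)@np.array([ex,ey,m]).T*1000
S=C[(C[:,2]>17)&(C[:,2]<24)&(C[:,0]<40)&(C[:,0]>-30)&(abs(C[:,1])<75)]; print('stop',len(S),rect(S/1000),np.percentile(S,[1,50,99],axis=0).round(1))
T_=C[(abs(C[:,2]-11)<3)&(C[:,0]<140)&(C[:,0]>22)&(abs(C[:,1])<80)]
for a in range(-70,70,20):
    g=T_[(T_[:,1]>a)&(T_[:,1]<a+20)]
    if len(g)>20: print(a,len(g),np.percentile(g[:,0],[1,99,100]).round(1),np.median(g[:,2]).round(1))
"
```

```text
[-0.45037292 -0.63005283  0.98030788] 0.2683778341671733 [0.51331477 0.19924695 0.11903457]
stop 955 (array([10.5, -0.9]), array([132.7,  22. ]), 89.1) [[ -0.6 -63.4  17.5]
 [ 10.5   8.8  19.6]
 [ 21.5  64.1  21.4]]
-70 216 [ 22.6 120.5 121.6] 10.5
-50 234 [ 22.4 121.3 122. ] 10.5
-30 388 [ 22.8 121.2 121.8] 10.5
-10 521 [ 22.9 121.6 122.7] 10.5
10 588 [ 22.9 121.9 122.7] 10.5
30 706 [ 23.2 121.6 123. ] 10.5
50 732 [ 23.1 116.8 120.6] 10.4
```

{"op": "move_arm", "data": {
  "increments": [
    {"xyz":[0,-0.4,0.2],"roll":0,"grip":27},
    {"xyz":[0,0,0],"roll":0,"grip":27}
  ]
}}

```text
time_s: 24.07
position: [0.5129, 0.1992, 0.1189]
tcp_rot: [[0.016, 1.0, -0.0], [1.0, -0.016, -0.0], [-0.0, -0.0, -1.0]]
force: [0.8, -0.0, -0.0]
opening: 0.267
grasp_force: 0.3
```

{"op": "move_arm", "data": {
  "increments": [
    {"xyz":[0,-0.4,0.2],"roll":0,"grip":27},
    {"xyz":[0,0,0],"roll":0,"grip":27}
  ]
}}

```text
time_s: 24.23
position: [0.5125, 0.1992, 0.1186]
tcp_rot: [[0.016, 1.0, -0.0], [1.0, -0.016, -0.0], [-0.0, -0.0, -1.0]]
force: [0.3, 0.3, -0.1]
opening: 0.268
grasp_force: 0.3
```

{"op": "move_arm", "data": {
  "increments": [
    {"xyz":[0,-0.4,0.2],"roll":0,"grip":27},
    {"xyz":[0,0,0],"roll":0,"grip":27}
  ]
}}

```text
time_s: 24.4
position: [0.5121, 0.1993, 0.1185]
tcp_rot: [[0.016, 1.0, -0.0], [1.0, -0.016, 0.0], [0.0, -0.0, -1.0]]
force: [0.1, 0.5, 1.0]
opening: 0.271
grasp_force: 0.3
```

{"op": "move_arm", "data": {
  "increments": [
    {"xyz":[0,-0.4,0.2],"roll":0,"grip":27},
    {"xyz":[0,0,0],"roll":0,"grip":27}
  ]
}}

```text
time_s: 24.57
position: [0.512, 0.1993, 0.1184]
tcp_rot: [[0.016, 1.0, 0.001], [1.0, -0.016, 0.0], [0.0, 0.001, -1.0]]
force: [1.1, 0.2, 0.8]
opening: 0.269
grasp_force: 0.5
```

{"op": "move_arm", "data": {
  "increments": [
    {"xyz":[0,-0.4,0.2],"roll":0,"grip":27},
    {"xyz":[0,0,0],"roll":0,"grip":27}
  ]
}}

```text
time_s: 24.73
position: [0.512, 0.1993, 0.1183]
tcp_rot: [[0.016, 1.0, 0.001], [1.0, -0.016, 0.0], [0.0, 0.001, -1.0]]
force: [1.8, 0.1, 1.6]
opening: 0.272
grasp_force: 0.8
```

```bash
cat > far.py <<'E'
from h import *
print(bot.read_state()['force'],bot.read_state()['opening'],bot.read_state()['position'])
im,P,_=cloud('side')
o=np.array([.47,.2,.0688]); m=np.array([-.4226,.008,.9062]); ex=np.array([.9063,0,.4226]); ey=np.cross(m,ex)
Q=P.reshape(-1,3); C=(Q-o)@np.array([ex,ey,m]).T*1000
S=C[(C[:,2]>17)&(C[:,2]<24)&(C[:,0]<40)&(C[:,0]>-30)&(abs(C[:,1])<75)]; print('stop',rect(S/1000),np.percentile(S,[1,50,99],axis=0).round(1)[:,0])
T_=C[(abs(C[:,2]-11)<3)&(C[:,0]<140)&(C[:,0]>22)&(abs(C[:,1])<80)]
for a in range(-70,50,20):
    g=T_[(T_[:,1]>a)&(T_[:,1]<a+20)]
    if len(g)>20: print(a,np.percentile(g[:,0],[99,100]).round(1),np.median(g[:,2]).round(1))
B=C[(C[:,2]>42)&(C[:,2]<48)&(abs(C[:,1])<50)&(C[:,0]>40)&(C[:,0]<90)&(abs(C[:,1])>14)]; print('bar top s',np.percentile(B[:,0],[2,50,98]).round(1),len(B),rect(B/1000))
E
python3 far.py
```

```text
[1.82227193 0.14655813 1.62816997] 0.27150027689306666 [0.51200373 0.19930556 0.11828189]
stop (array([10.4, -1.1]), array([132.1,  22. ]), 89.1) [-0.6 10.5 21.6]
-70 [119.8 120.4] 10.5
-50 [120.  120.6] 10.5
-30 [120.1 120.8] 10.5
-10 [120.1 121.4] 10.5
10 [120.5 121.7] 10.5
30 [120.5 121.8] 10.6
bar top s [60.3 67.5 73.3] 154 (array([66.4,  4.8]), array([72. , 13.9]), 89.0)
```

The arm has stalled at x = 0.512 m and force is starting to build, so the panel has reached the stop. A little more, gently.

{"op": "move_arm", "data": {
  "increments": [
    {"xyz":[0,-0.4,0.2],"roll":0,"grip":27},
    {"xyz":[0,0,0],"roll":0,"grip":27}
  ]
}}

```text
time_s: 24.95
position: [0.5119, 0.1993, 0.1182]
tcp_rot: [[0.016, 1.0, 0.002], [1.0, -0.016, 0.0], [0.0, 0.002, -1.0]]
force: [2.6, 0.1, 1.6]
opening: 0.266
grasp_force: 1.3
```

{"op": "move_arm", "data": {
  "increments": [
    {"xyz":[0,-0.5,0.2],"roll":0,"grip":27},
    {"xyz":[0,0,0],"roll":0,"grip":27}
  ]
}}

```text
time_s: 25.12
position: [0.5119, 0.1993, 0.1182]
tcp_rot: [[0.016, 1.0, 0.003], [1.0, -0.016, 0.0], [0.0, 0.003, -1.0]]
force: [3.8, -1.5, 2.6]
opening: 0.271
grasp_force: 1.9
```

{"op": "move_arm", "data": {
  "increments": [
    {"xyz":[0,-0.5,0.2],"roll":0,"grip":27},
    {"xyz":[0,0,0],"roll":0,"grip":27}
  ]
}}

```text
time_s: 25.28
position: [0.5118, 0.1994, 0.1181]
tcp_rot: [[0.016, 1.0, 0.004], [1.0, -0.016, 0.0], [0.0, 0.004, -1.0]]
force: [4.8, -1.1, 4.3]
opening: 0.271
grasp_force: 2.6
```

{"op": "move_arm", "data": {
  "increments": [
    {"xyz":[0,-0.5,0.2],"roll":0,"grip":27},
    {"xyz":[0,0,0],"roll":0,"grip":27}
  ]
}}

```text
time_s: 25.45
position: [0.5118, 0.1994, 0.1181]
tcp_rot: [[0.016, 1.0, 0.005], [1.0, -0.016, 0.0], [0.0, 0.005, -1.0]]
force: [5.3, -1.6, 3.7]
opening: 0.27
grasp_force: 2.8
```

{"op": "move_arm", "data": {
  "increments": [
    {"xyz":[0,1.5,-1],"roll":0,"grip":27},
    {"xyz":[0,1.5,-0.8],"roll":0,"grip":27},
    {"xyz":[0,0.8,0],"roll":0,"grip":27},
    {"xyz":[0,0,0],"roll":0,"grip":27}
  ]
}}

```text
time_s: 25.78
position: [0.512, 0.1992, 0.1185]
tcp_rot: [[0.016, 1.0, -0.003], [1.0, -0.016, -0.0], [-0.0, -0.003, -1.0]]
force: [1.5, 0.4, 1.1]
opening: 0.268
grasp_force: 0.8
```

{"op": "move_arm", "data": {
  "increments": [
    {"xyz":[0,0,0],"roll":0,"grip":32},
    {"xyz":[0,0,0],"roll":0,"grip":38},
    {"xyz":[0,0,0],"roll":0,"grip":45},
    {"xyz":[0,0,0],"roll":0,"grip":45}
  ]
}}

```text
time_s: 26.12
position: [0.5123, 0.1992, 0.1187]
tcp_rot: [[0.016, 1.0, -0.002], [1.0, -0.016, -0.0], [-0.0, -0.002, -1.0]]
force: [0.6, -0.5, -0.1]
opening: 0.424
grasp_force: 0.0
```

```bash
python3 far.py
```

```text
[ 0.59690874 -0.48997176 -0.10983304] 0.42414780665901924 [0.5122726  0.19919684 0.11869854]
stop (array([10.4, -0.3]), array([131.2,  22. ]), 89.1) [-0.6 10.6 21.6]
-70 [ 97.8 120.1] 10.3
-50 [119.9 120.5] 10.4
-30 [120.1 120.9] 10.5
-10 [120.1 121.1] 10.5
10 [120.7 121.6] 10.5
30 [120.7 121.8] 10.5
bar top s [60.4 67.2 73. ] 210 (array([66.4, -0.7]), array([84.6, 13.8]), 89.1)
```

{"op": "move_arm", "data": {
  "increments": [
    {"xyz":[0,0,-10],"roll":0,"grip":45},
    {"xyz":[0,0,-20],"roll":0,"grip":45},
    {"xyz":[0,0,-35],"roll":0,"grip":45},
    {"xyz":[0,0,-35],"roll":0,"grip":45},
    {"xyz":[0,0,-35],"roll":0,"grip":45}
  ]
}}

```text
time_s: 26.58
position: [0.5127, 0.1992, 0.256]
tcp_rot: [[0.016, 1.0, -0.001], [1.0, -0.016, -0.0], [-0.0, -0.001, -1.0]]
force: [-0.1, -0.9, -0.7]
opening: 0.446
grasp_force: 0.0
```

{"op": "move_arm", "data": {
  "increments": [
    {"xyz":[0,0,0],"roll":0,"grip":45},
    {"xyz":[0,0,0],"roll":0,"grip":45},
    {"xyz":[0,0,0],"roll":0,"grip":45}
  ]
}}

```text
time_s: 26.83
position: [0.5126, 0.1991, 0.2542]
tcp_rot: [[0.016, 1.0, -0.001], [1.0, -0.016, -0.0], [-0.0, -0.001, -1.0]]
force: [-0.7, -0.7, 0.5]
opening: 0.45
grasp_force: 0.0
```

```bash
python3 far.py; python3 -c "
from h import *
im,_=bot.capture('side'); save(im[140:440,180:480],'s6')"
```

```text
[-0.65394855 -0.71080247  0.53926215] 0.44954844480455525 [0.51264071 0.19912652 0.25418794]
stop (array([10.4, -0.8]), array([132.6,  22. ]), 89.1) [-0.6 10.5 21.5]
-70 [119.4 120.5] 10.5
-50 [119.7 120.4] 10.4
-30 [119.9 121. ] 10.5
-10 [120.  121.4] 10.5
10 [120.2 121.6] 10.5
30 [120.5 121.8] 10.6
bar top s [59.7 66.3 72.9] 243 (array([66.3, -1. ]), array([86. , 13.8]), 89.1)
```

View pics/s6.png

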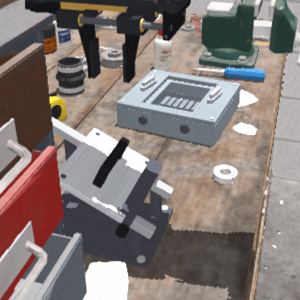

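The panel lies flat on the rails with its edge under the lip at about (140,210). The stop bar is where it was, the gripper is clear, and the other items haven't moved. Handing in.

```bash
python3 -c "
from rig import bot
print(bot.hand_in())"
```

```text
the job is handed in; nothing more can be done
None
```

The panel is on the rack, centred with its handle outward and its long edge home under the lip against the stop bar; the bar did not shift measurably (push about 6 N), both buttons are turned aside, and the job was handed in at about 27 s.

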